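# Set the lamp parts out to dry

### The job

Set this batch of lamp parts out to dry: stand both stone tiles from the sloped tray upright on a short edge, seated down in a slot of the wooden rack, one to a slot, and hang every steel plate on the drying stand, one to a peg, by whichever of its three holes makes it hang level, foot down. There may be fewer plates than pegs; leave the jar and cup behind the stand and the sanding block in front of it where they are.

Things in the scene. Friction and masses are not known exactly. Their poses are not given: they have to be found in the camera images.
- plate_a_mid (a point): Solid steel hanger plate 110 tall, 6 thick (x), 0.3 kg, may be absent. Point: centre of its middle hole, 55 above its underside, z up (mm). Bar y -50..50, z -13..17 with 3 holes 15 wide, 18 high at y -30, 0, 30. Grip arm 26 wide, z 17..55 at y 15; leg 30 wide, z -45..-13 at y 35; heavy foot block 76 (y) x 50 (x), z -55..-45, centred y 42, on which it stands.
- plate_b_mid (a point): Solid steel hanger plate 110 tall, 6 thick (x), 0.3 kg, may be absent. Point: centre of its middle hole, 55 above its underside, z up (mm). Bar y -50..50, z -13..17 with 3 holes 15 wide, 18 high at y -30, 0, 30. Grip arm 26 wide, z 17..55 at y 16; leg 30 wide, z -45..-13 at y -18; heavy foot block 76 (y) x 50 (x), z -55..-45, centred y 0, on which it stands.
- plate_c_mid (a point): Solid steel hanger plate 110 tall, 6 thick (x), 0.3 kg, may be absent. Point: centre of its middle hole, 55 above its underside, z up (mm). Bar y -50..50, z -13..17 with 3 holes 15 wide, 18 high at y -30, 0, 30. Grip arm 26 wide, z 17..55 at y -5; leg 30 wide, z -45..-13 at y -30; heavy foot block 76 (y) x 50 (x), z -55..-45, centred y -44, on which it stands.
- peg_1 (a point): The left of three 7 mm round pegs, 170 mm apart, on the beam of the fixed dark steel stand. Point on its axis (140 mm up), 23 mm short of the tip, where a plate hangs. The peg points along this point's -x, to the robot; z up. Its tip turns up to 7.5 mm above the axis; the beam's face is 21 mm beyond the point, its top 11 mm above the axis.
- peg_2 (a point): The middle of three 7 mm round pegs, 170 mm apart, on the beam of the fixed dark steel stand. Point on its axis (140 mm up), 23 mm short of the tip, where a plate hangs. The peg points along this point's -x, to the robot; z up. Its tip turns up to 7.5 mm above the axis; the beam's face is 21 mm beyond the point, its top 11 mm above the axis.
- peg_3 (a point): The right of three 7 mm round pegs, 170 mm apart, on the beam of the fixed dark steel stand. Point on its axis (140 mm up), 23 mm short of the tip, where a plate hangs. The peg points along this point's -x, to the robot; z up. Its tip turns up to 7.5 mm above the axis; the beam's face is 21 mm beyond the point, its top 11 mm above the axis.
- tile_1_mid (a point): White stone tile 175 x 100 x 6 mm, 0.24 kg, in the left bay of the wooden sloped tray. Point: its centre; x along the 100 mm side, y along the 175 mm side (up the slope at the start), z its normal. It leans 40 degrees from upright, upper edge towards the robot; its upper 75 mm stands free of the tray on both faces.
- tile_2_mid (a point): White stone tile 175 x 100 x 6 mm, 0.24 kg, in the right bay of the wooden sloped tray. Point: its centre; x along the 100 mm side, y along the 175 mm side (up the slope at the start), z its normal. It leans 40 degrees from upright, upper edge towards the robot; its upper 75 mm stands free of the tray on both faces.
- slot_1 (a point): The far slot of the fixed light wooden rack. Point at the centre of its mouth, 39 mm above the table. It runs 110 mm along y with open ends, is 9 mm wide (x) and 27 mm deep; the slots are 60 mm apart.
- slot_2 (a point): The near slot of the fixed light wooden rack. Point at the centre of its mouth, 39 mm above the table. It runs 110 mm along y with open ends, is 9 mm wide (x) and 27 mm deep; the slots are 60 mm apart.
- jar_mid (a point): Glass jar with a lid, 68 mm across, 92 mm tall, a bystander behind the stand. Point at its centre.
- mug_mid (a point): Plain cup, 79 x 72 mm, 77 mm tall, a bystander at the back. Point at its centre.
- sander_mid (a point): Cork sanding block 56 x 100 x 28 mm, a bystander in the middle of the table. Point at its centre.
Not all that is in view belongs to the job. What is shaped like the part that bears plate_b_mid but black is not meant.

How it is judged:
By the outcome, as a careful person would: the job done as asked, in the order asked, and still so for the second after the job is handed in, with the robot touching nothing.
Of plate_a, plate_b, plate_c only 2 to 3 are there at a start; the rules pass over those that are not, and their reading is None.
At some moment in a run one of plate_a, plate_b, plate_c may be knocked a few centimetres aside while the robot is not near it.
It also fails if it takes over 200 s, if anything falls off the work surface, if the arm or the gripper's body presses on something with over 40 N, if the wrist force passes 120 N, or if a joint passes its speed limit or range.

### The arm

A 6-joint arm with a two-finger parallel gripper is mounted at the origin on a cart in front of the work surface, level with it; the furniture and walls round the work are solid. World frame = base frame: x ahead of the robot, y to its left, z up, the work surface at z = 0. Lengths are in mm, angles in degrees, forces in N, time in s.
With the tool pointing down it reaches from about 300 to 850 mm from the base axis. Payload 4.2 kg.
Tool frame: the origin (TCP) lies midway between the tips of the shut fingers; the grasp point (between the pads) lies 19 mm behind it; x points along the fingers, y is the direction in which the jaws open and shut, and the axes are right-handed (so a half turn about x gives the same grasp; the last joint's range is limited). The gripper opens to 91 mm and grips with 3 to 60 N. Pads are 32 mm wide; open, the fingers measure 118 mm over their backs; the gripper's body (76 mm by 178 mm) begins 60 mm behind the grasp point.
Start: joints at [-70.588, 18.312, 89.639, -0, 72.044, -1.146], TCP at [201.916, -538.399, 213.976] pointing down, gripper open.
Joint ranges: [-177.97, 177.97], [-48.28, 115.42], [12.27, 149.76], [-77.06, 257.06], [2.81, 150.46], [-146.56, 146.56]. Speed limits (degrees/s): [147.25, 147.25, 180, 180, 180, 180].

### API

Orientations are given as [roll, pitch, yaw] about the fixed x, y, z axes, in that order (R = Rz(yaw) Ry(pitch) Rx(roll)).
In Python, from workcell import * gives the robot as it stands.
- The arm moves only by the shell command python3 -m handwheel 'ROWS' [FORCE]. ROWS is a JSON object of lists of equal length, an entry for each row: "gripper": the closure, from 0 (fully open) to 1 (shut); "offset": the shift along the tool's x, y, z in mm, a list of three; "rot": the turn, a rotation vector about the tool's x, y, z in degrees, a list of three. A call has 1 to 5 rows; each row is the pose to reach, as a shift and turn from the pose commanded when the call began, along the tool's axes at that moment; what a row does not reach only later rows make up. A row lasts 1/12 s, in which the tool goes at most 41.7 mm and 7.16 degrees, less where a joint would pass 70% of its speed; a pose out of reach is approached as far as the arm can. A call with a gripper value outside its range is refused whole. The fingers move at their own pace and stop on an object; FORCE is the grip in N (left out, the last holds). Time passes only in rows, so rows that repeat a pose let the fingers close. It gives the time, the measured TCP pose, the force and the opening at its end, in the units of the state.
- state(): the state, without advancing time (a new reading comes with each control period).
- grab_frame(name): name is "scene" or "top" or "wrist"; returns the picture (480x640x3 uint8, red, green, blue); there is no depth.
- camera_params(name): a dict with "fx", "fy", "cx", "cy" (pixels), "position" and "attitude" of the camera in the world; the wrist camera has in their place "hand_eye" (4x4, takes a point from camera to tool coordinates, whose origin is the TCP and whose axes are the tool frame's). Camera axes: x right, y up, looking along -z (the intrinsics and any distortion apply to the point x, -y, -z); pixel columns grow to the right and rows downward; lengths in mm; the calibration is good to about 2 mm. A picture is of the moment at which its call begins: read the wrist's pose just before it. camera_params takes no time and is no camera call.
- job_done(): hands the job in, once; it reports no verdict.
The state is a dict: "time_s": time; "qpos": joint angles; "qvel": joint speeds; "effort": joint torques, N m; "ee_pos": TCP position; "ee_rot": TCP orientation; "force": force on the tool from outside, world axes, zero at the start; "torque": the same for the moment, N m; "gripper_width": finger opening in mm.
Only numpy, scipy, OpenCV 4.12 (cv2) and the standard library are available. Lean on these libraries where they do the work, as an engineer would, in place of code of your own. Each camera call takes 0.05 s, during which the arm holds its last target.

## Working session

There is one attempt and no reset: what is moved stays moved. The work goes in short steps, Python scripts to look and compute and a shell command to move; the robot and the scene stay as the last step left them, time stands still between calls to the robot, and variables do not carry over. Pictures are saved under pics/ and viewed, and the job is handed in when it is done.

```bash
ls; mkdir -p pics; python3 - <<'E'
from workcell import *
import cv2
print(state())
for n in ("scene","top","wrist"):
    im=grab_frame(n); cv2.imwrite(f"pics/{n}0.png",im[:,:,::-1]); print(n,camera_params(n))
E
```

```text
pics
{'time_s': 0.0, 'qpos': array([-7.05871522e+01,  1.83492356e+01,  8.97061186e+01, -2.03914039e-03,
        7.20414386e+01, -1.14561901e+00]), 'qvel': array([-0.05186156,  0.049028  ,  0.07736989, -0.06169588, -0.09814834,
       -0.02572633]), 'effort': array([-2.35036074e-03, -4.12476790e+01, -2.31978124e+01,  7.23236147e-02,
        4.57358616e-02, -1.33881108e-04]), 'ee_pos': array([ 201.74764907, -537.9182012 ,  213.1463224 ]), 'ee_rot': array([-89.99815513,  89.90318788, 110.56094205]), 'force': array([-0.37977562,  0.13583099,  0.80334747]), 'torque': array([ 0.01436976,  0.0178896 , -0.02913122]), 'gripper_width': 91.2044963599484}
scene {'fx': 600.4834358313902, 'fy': 600.4834358313902, 'cx': 318.70851675879703, 'cy': 241.33585897171335, 'position': array([ -58.47371542,  545.53746228, 1228.407407  ]), 'attitude': array([  38.60773101,    0.82158463, -132.54884149])}
top {'fx': 446.0515433591014, 'fy': 446.0515433591014, 'cx': 320.5672480472191, 'cy': 240.11928412968152, 'position': array([ 529.22228209,  -18.52835648, 1075.92879956]), 'attitude': array([  4.2399775 ,  -0.74272269, -88.91053714])}
wrist {'fx': 420.94916939483346, 'fy': 420.94916939483346, 'cx': 325.7658145995151, 'cy': 240.7477261758972, 'hand_eye': array([[-8.51146550e-04,  2.38810524e-01, -9.71065811e-01,
        -1.69900208e+02],
       [ 9.99999556e-01, -1.89623031e-04, -9.23140468e-04,
        -6.98400744e-01],
       [-4.04592102e-04, -9.71066165e-01, -2.38810257e-01,
        -6.74803357e+01],
       [ 0.00000000e+00,  0.00000000e+00,  0.00000000e+00,
         1.00000000e+00]])}
```

View pics/scene0.png

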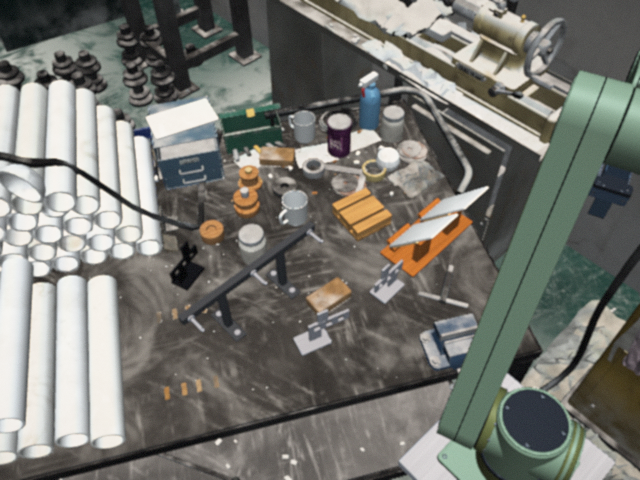

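View pics/top0.png

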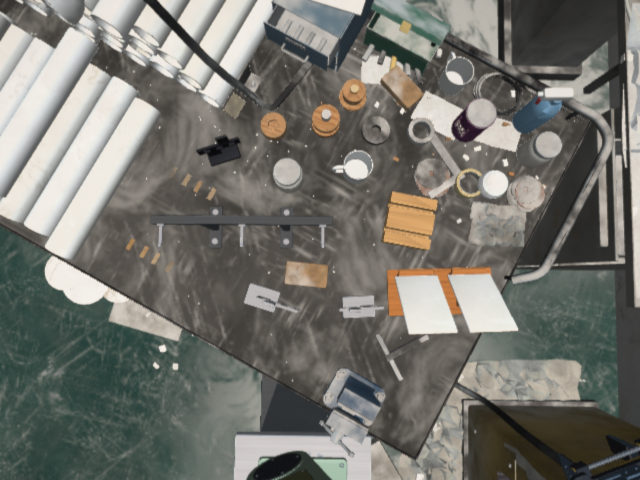

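View pics/wrist0.png

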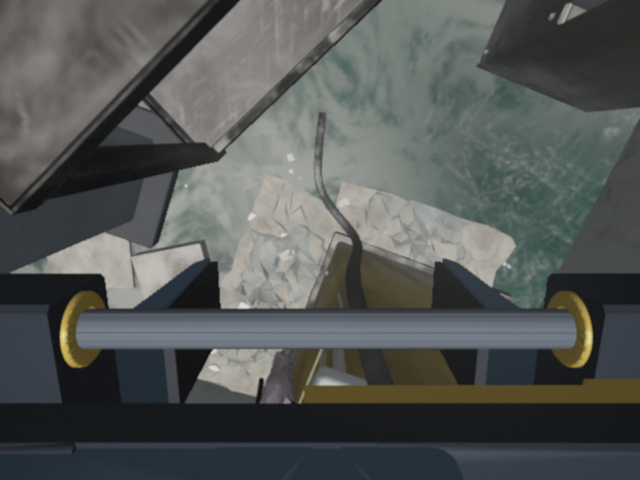

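```bash
cat > h.py <<'E'
from workcell import *
import numpy as np, cv2
from scipy.spatial.transform import Rotation as R
def rot(a): return R.from_euler('xyz',a,degrees=True).as_matrix()
def cam(n,st=None):
    c=camera_params(n)
    if 'position' in c: return c, rot(c['attitude']), np.array(c['position'])
    H=c['hand_eye']; T=rot(st['ee_rot'])
    return c, T@H[:3,:3], T@H[:3,3]+st['ee_pos']
def proj(C,P):
    c,A,p=C; q=(np.atleast_2d(P)-p)@A
    return np.c_[c['cx']+c['fx']*q[:,0]/-q[:,2], c['cy']-c['fy']*q[:,1]/-q[:,2]]
def ray(C,uv):
    c,A,p=C
    d=A@np.array([(uv[0]-c['cx'])/c['fx'],-(uv[1]-c['cy'])/c['fy'],-1]); return p,d
def atz(C,uv,z):
    p,d=ray(C,uv); return p+d*(z-p[2])/d[2]
def tri(*obs):
    A=np.zeros((3,3));b=np.zeros(3)
    for C,uv in obs:
        p,d=ray(C,uv); d=d/np.linalg.norm(d); M=np.eye(3)-np.outer(d,d); A+=M;b+=M@p
    return np.linalg.solve(A,b)
E
python3 - <<'E'
import cv2
t=cv2.imread('pics/top0.png'); s=cv2.imread('pics/scene0.png')
cv2.imwrite('pics/c1.png',cv2.resize(t[200:400,140:340],None,fx=3.9,fy=3,interpolation=2)) if 0 else None
cv2.imwrite('pics/c1.png',cv2.resize(t[205:385,140:340],None,fx=3.3,fy=3.3,interpolation=2))
cv2.imwrite('pics/c2.png',cv2.resize(t[180:390,325:525],None,fx=2.85,fy=2.85,interpolation=2))
cv2.imwrite('pics/c3.png',cv2.resize(s[170:360,270:490],None,fx=3.1,fy=3.1,interpolation=2))
E
```

```text
(no output)
```

View pics/c1.png

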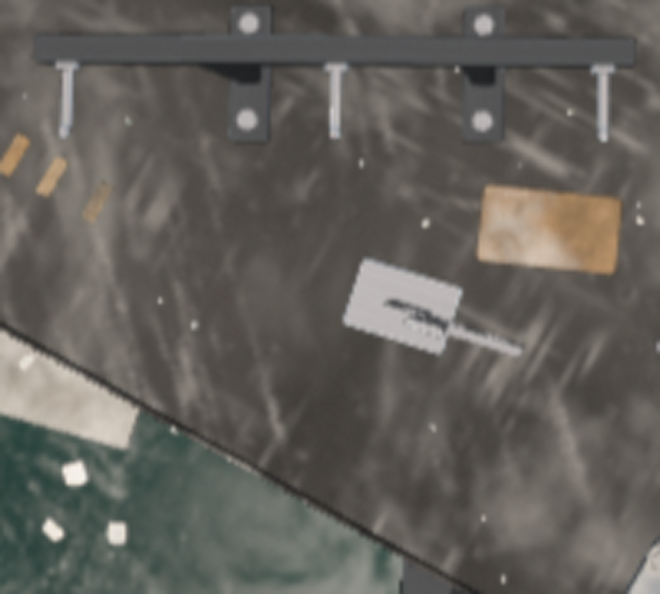

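View pics/c2.png

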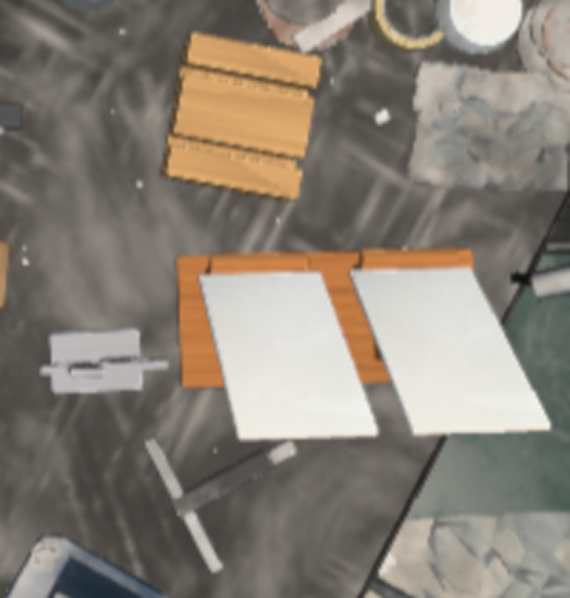

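View pics/c3.png

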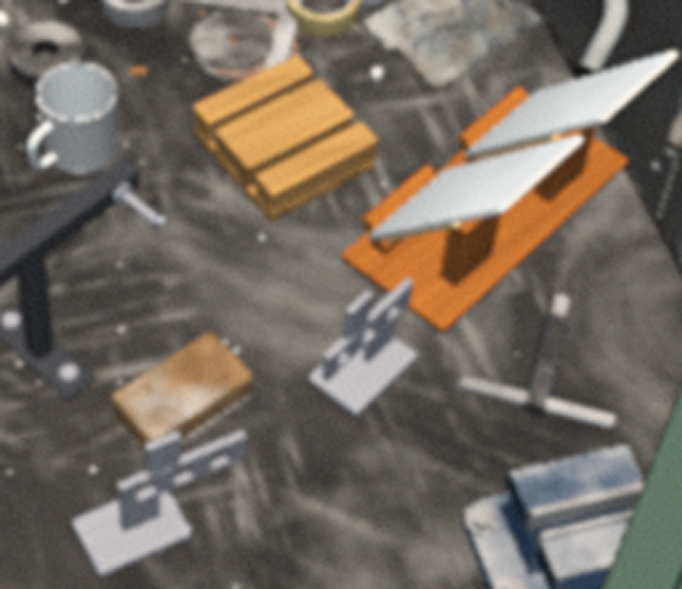

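```bash
python3 - <<'E'
from h import *
t=cam('top'); np.set_printoptions(precision=1,suppress=True)
o=lambda u,v:(325+u/2.85,180+v/2.85)
for n,uv in dict(f0=(183,67),f1=(320,93),n0=(172,138),n1=(302,165)).items(): print(n,atz(t,o(*uv),39))
o1=lambda u,v:(140+u/3.3,205+v/3.3)
for n,a,b in (('p1',(67,68),(64,132)),('p2',(336,68),(335,134)),('p3',(603,68),(604,136))): print(n,atz(t,o1(*a),140),atz(t,o1(*b),145))
s=cam('scene')
# tile corners top view: lower edge (far) L,R ; upper edge
os=lambda u,v:(270+u/3.1,170+v/3.1)
T={'t1':[((200,276),(372,236)),((322,271),(470,152+60)),((378,437),(583,137)),((240,438),(497,213))]}
for k in T:
  for a,b in T[k]: print(k,tri((t,o(*a)),(s,os(*b))))
# foot corners left plate
for a in ((365,258),(463,288),(440,355),(344,324)): print('footL',atz(t,o1(*a),10))
print('bar end',atz(t,o1(522,350),72), atz(t,o1(385,302),110))
for a in ((50,336),(138,329),(143,388),(53,393)): print('footR',atz(t,o(*a),10))
print('barends',atz(t,o(42,370),72),atz(t,o(168,365),72))
for a in ((485,185),(620,197),(615,275),(477,262)): print('sander',atz(t,o1(*a),28))
E
```

```text
f0 [ 695.8 -190.2   39. ]
f1 [ 676.6 -303.5   39. ]
n0 [ 636.8 -181.6   39. ]
n1 [ 616.7 -288.7   39. ]
p1 [622.7 307.7 140. ] [581.6 306.  145. ]
p2 [626.1 136.9 140. ] [583.7 135.4 145. ]
p3 [629.6 -33.3 140. ] [585.8 -34.7 145. ]
t1 [ 523.3 -207.8   31.6]
t1 [ 525.2 -335.2  -48.5]
t1 [ 413.5 -309.7  165.9]
t1 [ 411.2 -211.8  160.2]
footL [502.7 133.3  10. ]
footL [482.5  62.3  10. ]
footL [434.5  77.6  10. ]
footL [455.3 146.9  10. ]
bar end [444.3  16.8  72. ] [476.9 105.2 110. ]
footR [472.  -85.7  10. ]
footR [ 479.1 -159.    10. ]
footR [ 430.4 -163.7   10. ]
footR [425.  -88.9  10. ]
barends [448.7 -75.9  72. ] [ 454.4 -174.7   72. ]
sander [556.3  47.2  28. ]
sander [549.7 -48.9  28. ]
sander [494.4 -46.3  28. ]
sander [501.8  51.5  28. ]
```

```bash
cat >> h.py <<'E'
def plan(target_pos,xa,ya):
    """offset & rotvec from commanded pose ~ measured pose"""
    st=state(); T=rot(st['ee_rot']); xa=np.array(xa,float);ya=np.array(ya,float)
    xa/=np.linalg.norm(xa); ya-=xa*(xa@ya); ya/=np.linalg.norm(ya)
    G=np.c_[xa,ya,np.cross(xa,ya)]
    off=T.T@(np.array(target_pos)-st['ee_pos']); rv=R.from_matrix(T.T@G).as_rotvec(degrees=True)
    print('off',off.round(1),'rot',rv.round(2),'|off|',np.linalg.norm(off).round(),'|rot|',np.linalg.norm(rv).round(1))
    return G
E
python3 - <<'E'
from h import *
np.set_printoptions(precision=3,suppress=True)
st=state(); print(rot(st['ee_rot']))
plan((300,-350,260),(0,0,-1),(1,0,0));plan((300,-350,260),(0,0,-1),(-1,0,0))
E
```

```text
[[-0.     0.351 -0.936]
 [ 0.001 -0.936 -0.351]
 [-1.    -0.001 -0.   ]]
off [ -46.5 -141.6 -158. ] rot [-69.44  -0.05   0.07] |off| 217.0 |rot| 69.4
off [ -46.5 -141.6 -158. ] rot [110.56   0.07   0.05] |off| 217.0 |rot| 110.6
```

```bash
python3 -m handwheel '{"gripper":[0.4,0.4,0.4,0.4,0.4],"offset":[[-10,-20,-20],[-20,-40,-40],[-30,-60,-60],[-35,-80,-80],[-40,-95,-100]],"rot":[[7,0,0],[14,0,0],[21,0,0],[28,0,0],[35,0,0]]}' 30; python3 - <<'E'
from h import *
print(state()['qpos'])
d=np.array([np.sin(np.radians(40)),0,-np.cos(np.radians(40))]); n=np.array([d[2],0,-d[0]])
plan((361,-260,224),d,n)
E
```

```text
time_s: 0.57
ee_pos: [262.2, -412.5, 254.3]
ee_rot: [-60.7, 90.0, 104.4]
force: [1.5, 0.3, 0.3]
gripper_width: 60.8
[-5.89126243e+01  9.07972376e+00  9.62763787e+01  7.36119511e-03
  7.46676453e+01  4.58949187e+01]
off [  30.3 -172.7  -56.5] rot [ 71.92  26.2  -33.99] |off| 184.0 |rot| 83.8
```

```bash
python3 -m handwheel '{"gripper":[0.4,0.4,0.4,0.4,0.4],"offset":[[0,-15,-10],[0,-30,-20],[0,-45,-30],[0,-60,-40],[0,-75,-50]],"rot":[[-7,0,0],[-14,0,0],[-21,0,0],[-28,0,0],[-35,0,0]]}' 30; python3 - <<'E'
from h import *
print(state()['qpos'])
d=np.array([np.sin(np.radians(40)),0,-np.cos(np.radians(40))]); n=-np.array([d[2],0,-d[0]])
plan((361,-260,234),d,n)
E
```

```text
time_s: 0.98
ee_pos: [329.8, -353.3, 253.8]
ee_rot: [-60.7, 90.0, 140.2]
force: [-0.1, -0.1, -0.3]
gripper_width: 54.9
[-4.83372704e+01  8.57916192e+00  9.69654985e+01 -3.23489980e-03
  7.44761055e+01  2.07568337e+01]
off [ 19.8 -76.  -62.5] rot [-66.13  24.07  34.98] |off| 100.0 |rot| 78.6
```

```bash
python3 -m handwheel '{"gripper":[0.4,0.4,0.4,0.4,0.4],"offset":[[0,-8,-6],[0,-16,-12],[0,-24,-18],[0,-32,-24],[0,-40,-30]],"rot":[[-6,2.2,3.15],[-12,4.4,6.3],[-18,6.6,9.5],[-24,8.8,12.7],[-30,11,15.9]]}' 30; python3 - <<'E'
from h import *
print(state()['qpos'])
d=np.array([np.sin(np.radians(40)),0,-np.cos(np.radians(40))]); n=-np.array([d[2],0,-d[0]])
plan((361,-260,234),d,n)
E
```

```text
time_s: 1.4
ee_pos: [343.5, -305.2, 254.0]
ee_rot: [109.3, 70.7, -19.6]
force: [0.4, -0.1, -0.2]
gripper_width: 54.4
[-50.1151032   -2.58216998 111.74807186  11.88218756  54.6532305
 -16.81742221]
off [ 19.3 -21.  -44. ] rot [-36.09  13.19  18.84] |off| 52.0 |rot| 42.8
```

```bash
python3 -m handwheel '{"gripper":[0.4,0.4,0.4,0.4,0.4],"offset":[[3,-4,-8],[6,-8,-16],[9,-12,-26],[14,-16,-35],[19,-21,-44]],"rot":[[-6,2.2,3.15],[-12,4.4,6.3],[-18,6.6,9.4],[-24,8.8,12.5],[-30,11,15.7]]}' 30; python3 - <<'E'
from h import *
print(state()['qpos'])
d=np.array([np.sin(np.radians(40)),0,-np.cos(np.radians(40))]); n=-np.array([d[2],0,-d[0]])
plan((361,-260,234),d,n)
E
```

```text
time_s: 1.82
ee_pos: [359.9, -262.7, 235.6]
ee_rot: [95.8, 55.4, -5.4]
force: [0.4, 0.4, -0.3]
gripper_width: 54.6
[-57.37325171  -5.72168263 123.57599575  38.34846952  46.06041147
 -69.4195895 ]
off [ 1.8 -0.5 -2.7] rot [-10.11   3.56   5.26] |off| 3.0 |rot| 11.9
```

```bash
python3 -m handwheel '{"gripper":[0.4,0.4,0.4],"offset":[[1,0,-1],[2,0,-3],[2,0,-3]],"rot":[[-5,1.8,2.6],[-10.1,3.56,5.26],[-10.1,3.56,5.26]]}' 30; python3 - <<'E'
from h import *
np.set_printoptions(precision=1,suppress=True)
st=state(); print(st['qpos'],st['ee_pos'],st['ee_rot'])
im=grab_frame('wrist'); cv2.imwrite('pics/w1.png',im[:,:,::-1])
s=grab_frame('scene'); cv2.imwrite('pics/s1.png',s[:,:,::-1])
C=cam('wrist',st)
print(proj(C,[[412,-210,163],[412,-310,163],[523,-210,32],[523,-310,32]]))
E
```

```text
time_s: 2.07
ee_pos: [360.8, -260.1, 233.0]
ee_rot: [90.3, 50.1, 0.1]
force: [-0.3, 0.0, -0.2]
gripper_width: 54.7
[-63.   -4.3 125.8  48.7  49.5 -92.7] [ 360.8 -260.1  233. ] [90.3 50.1  0.1]
[[316.5 167.5]
 [317.8 321.3]
 [321.3 155.6]
 [321.8 252.2]]
```

View pics/w1.png

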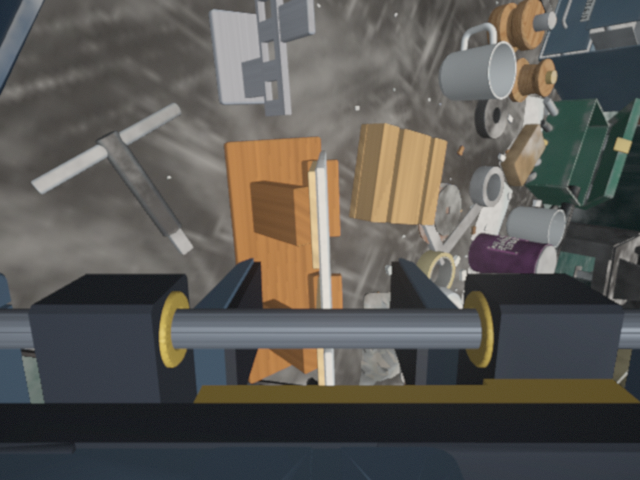

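View pics/s1.png

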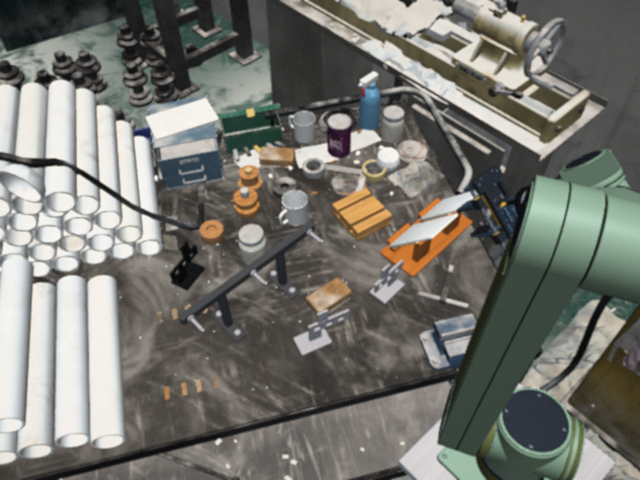

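```bash
python3 - <<'E'
import cv2
w=cv2.imread('pics/w1.png'); cv2.imwrite('pics/w1c.png',cv2.resize(w[130:390,270:380],None,fx=4,fy=2.2,interpolation=2))
E
```

```text
(no output)
```

View pics/w1c.png

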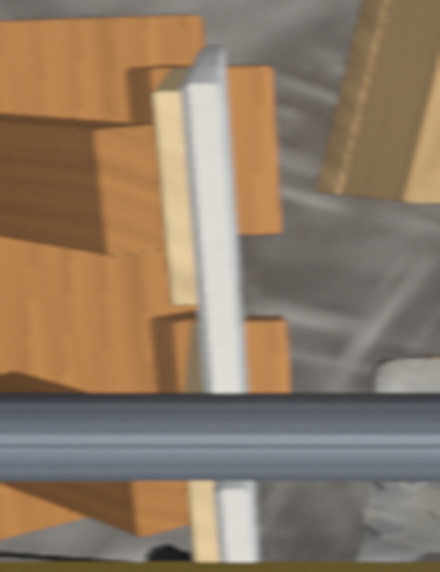

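```bash
python3 -m handwheel '{"gripper":[0.4,0.4,0.4,0.4,0.4],"offset":[[20,-2,0],[55,-2,0],[90,-2,0],[115,-2,0],[126,-2,0]],"rot":[[-1.7,0,0],[-1.7,0,0],[-1.7,0,0],[-1.7,0,0],[-1.7,0,0]]}' 30;  python3 - <<'E'
from h import *
np.set_printoptions(precision=1,suppress=True)
st=state(); print(st['qpos'],st['ee_pos'],st['ee_rot'])
im=grab_frame('wrist'); cv2.imwrite('pics/w2.png',im[:,:,::-1])
E
```

```text
time_s: 2.58
ee_pos: [441.8, -259.3, 133.6]
ee_rot: [88.8, 50.3, 0.2]
force: [-0.1, 0.1, 0.2]
gripper_width: 54.5
[ -50.7    9.   130.3   68.4   32.2 -109.7] [ 441.8 -259.3  133.6] [88.8 50.3  0.2]
```

View pics/w2.png

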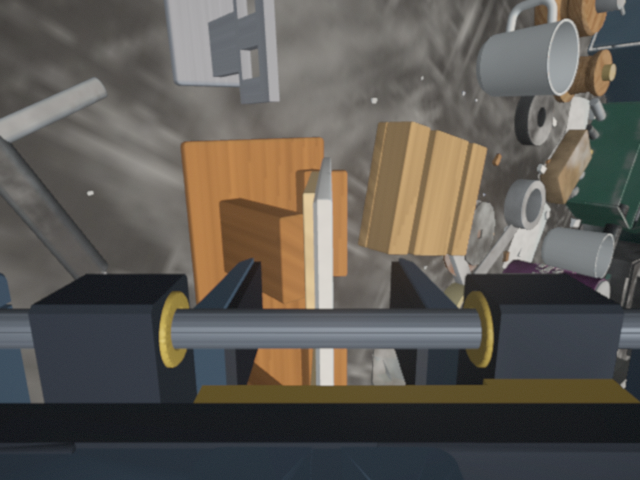

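```bash
python3 -m handwheel '{"gripper":[0.9,1,1,1,1],"offset":[[0,-1.2,0],[0,-1.2,0],[0,-1.2,0],[0,-1.2,0],[0,-1.2,0]],"rot":[[0,0,0],[0,0,0],[0,0,0],[0,0,0],[0,0,0]]}' 45; python3 -m handwheel '{"gripper":[1,1,1,1,1],"offset":[[0,0,0],[0,0,0],[0,0,0],[0,0,0],[0,0,0]],"rot":[[0,0,0],[0,0,0],[0,0,0],[0,0,0],[0,0,0]]}' 45
```

```text
time_s: 3.05
ee_pos: [439.8, -261.1, 136.4]
ee_rot: [88.4, 50.1, -0.2]
force: [0.7, -0.4, -0.5]
gripper_width: 24.4
time_s: 3.47
ee_pos: [440.2, -260.8, 136.0]
ee_rot: [88.5, 50.1, -0.1]
force: [-2.5, 0.8, 4.1]
gripper_width: 6.1
```

```bash
python3 -m handwheel '{"gripper":[1,1,1,1,1],"offset":[[-10,0,0],[-30,0,0],[-60,0,0],[-90,0,0],[-115,0,0]],"rot":[[0,0,0],[0,0,0],[0,0,0],[0,0,0],[0,0,0]]}' 45; python3 - <<'E'
from h import *
np.set_printoptions(precision=1,suppress=True)
st=state(); print(st['qpos'])
plan((400,-250,330),(0,0,-1),(1,0.0,0))
im=grab_frame('wrist'); cv2.imwrite('pics/w3.png',im[:,:,::-1])
E
```

```text
time_s: 3.88
ee_pos: [365.3, -260.3, 224.5]
ee_rot: [88.5, 50.2, -0.0]
force: [1.2, -0.8, -1.9]
gripper_width: 5.8
[-62.2  -3.4 126.5  49.7  47.9 -95.2]
off [-58.9  94.4  -7.9] rot [  1.4   0.5 -39.8] |off| 112.0 |rot| 39.8
```

View pics/w3.png

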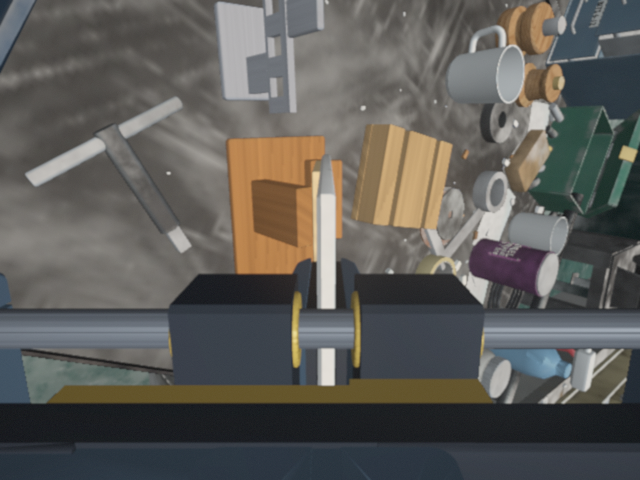

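```bash
python3 -m handwheel '{"gripper":[1,1,1,1,1],"offset":[[-10,15,0],[-20,32,0],[-30,50,0],[-35,70,0],[-40,85,0]],"rot":[[0,0,-7],[0,0,-14],[0,0,-21],[0,0,-28],[0,0,-35]]}' 45; python3 - <<'E'
from h import *
np.set_printoptions(precision=1,suppress=True)
st=state(); print(st['qpos'])
plan((560,-250,290),(0,0,-1),(.986,-0.167,0))
plan((684,-247,240),(0,0,-1),(.986,-0.167,0))
E
```

```text
time_s: 4.35
ee_pos: [404.7, -258.4, 309.5]
ee_rot: [87.3, 76.4, -1.4]
force: [0.4, -0.2, -2.5]
gripper_width: 5.6
[-39.8   0.8  99.1   8.9  69.6 -43.4]
off [ 55.3 146.5  -5.3] rot [ 10.9  -0.7 -13.6] |off| 157.0 |rot| 17.4
off [133.  255.4  -6.2] rot [ 10.9  -0.7 -13.6] |off| 288.0 |rot| 17.4
```

```bash
python3 -m handwheel '{"gripper":[1,1,1,1,1],"offset":[[5,30,-1],[20,62,-2],[35,95,-3],[45,125,-4],[55,147,-5]],"rot":[[4,0,-5],[7,-0.5,-9],[9.5,-0.6,-12.5],[10.9,-0.7,-13.6],[10.9,-0.7,-13.6]]}' 45; python3 - <<'E'
from h import *
np.set_printoptions(precision=1,suppress=True)
plan((684,-247,240),(0,0,-1),(.986,-0.167,0))
E
```

```text
time_s: 4.77
ee_pos: [565.5, -248.4, 287.3]
ee_rot: [151.0, 89.8, 51.7]
force: [-0.6, 0.1, -1.5]
gripper_width: 5.8
off [ 47.6 116.7 -20.4] rot [ 0.3 -0.2 -0.1] |off| 128.0 |rot| 0.4
```

```bash
python3 -m handwheel '{"gripper":[1,1,1,1,1],"offset":[[5,30,-4],[15,60,-8],[28,90,-14],[42,110,-18],[45,117,-20]],"rot":[[0,0,0],[0,0,0],[0,0,0],[0,0,0],[0,0,0]]}' 45; python3 -m handwheel '{"gripper":[1,1,1],"offset":[[0,0,0],[0,0,0],[0,0,0]],"rot":[[0,0,0],[0,0,0],[0,0,0]]}' 45;python3 - <<'E'
from h import *
np.set_printoptions(precision=1,suppress=True)
st=state(); im=grab_frame('wrist'); cv2.imwrite('pics/w4.png',im[:,:,::-1]); print(st['ee_pos'],st['ee_rot'],st['qpos'])
C=cam('wrist',st); print(proj(C,[[695.8,-190.2,39],[676.6,-303.5,39],[636.8,-181.6,39],[616.7,-288.7,39]]))
cv2.imwrite('pics/w4c.png',cv2.resize(im[60:270,220:440,::-1],None,fx=3,fy=2.8,interpolation=2))
E
```

```text
time_s: 5.18
ee_pos: [682.2, -247.7, 239.8]
ee_rot: [-158.5, 89.7, 102.1]
force: [-1.1, -0.0, -3.8]
gripper_width: 5.5
time_s: 5.43
ee_pos: [679.7, -249.4, 247.2]
ee_rot: [107.4, 89.7, 7.9]
force: [0.1, 0.2, -1.9]
gripper_width: 5.8
[ 679.7 -249.4  247.2] [107.4  89.7   7.9] [-21.1  31.5  63.6   0.2  84.6 -11.7]
[[331.1 145.2]
 [330.3 270.4]
 [263.  146.7]
 [264.8 265.7]]
```

View pics/w4.png

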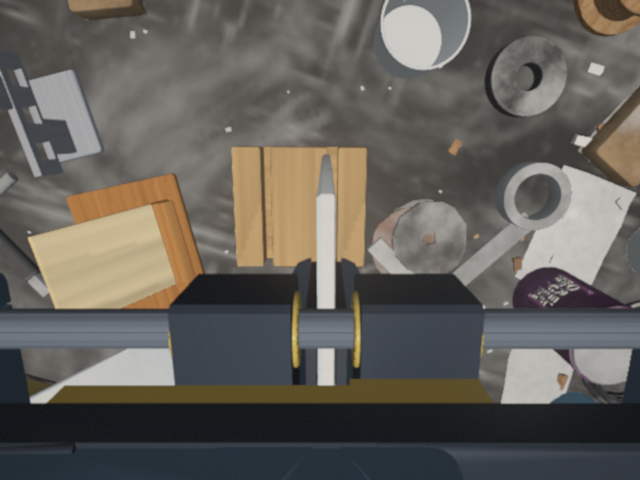

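View pics/w4c.png

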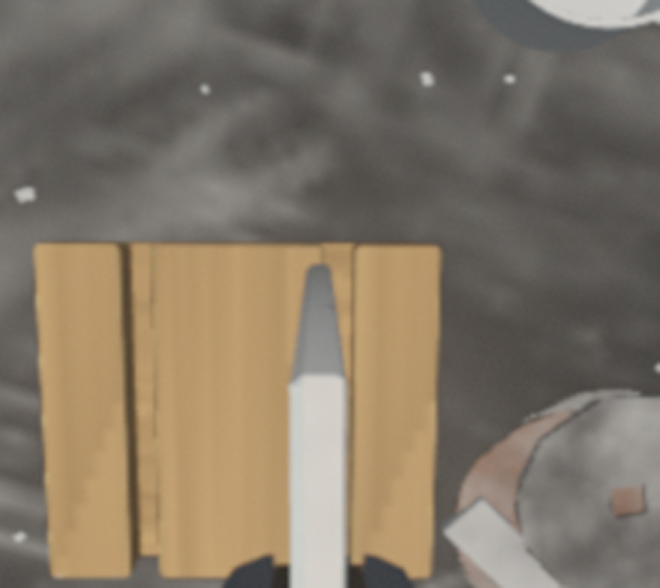

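```bash
python3 - <<'E'
from h import *
np.set_printoptions(precision=1,suppress=True)
st=state(); C=cam('wrist',st); T=rot(st['ee_rot'])
for uv in ((332.7,148),(220+128/3,60+400/2.8),(267,148),(220+436/3,60+400/2.8)):
    P=atz(C,uv,39); print(P,T.T@(P-st['ee_pos']))
# tile bottom near corner depth: solve tool z=-50
p,d=ray(C,(326.3,154.6)); p=T.T@(p-st['ee_pos']); d=T.T@d; print(p+d*((-50-p[2])/d[2]))
p,d=ray(C,(220+295/3,60+383/2.8)); p=T.T@(p-st['ee_pos']); d=T.T@d; print(p+d*((-50-p[2])/d[2]))
E
```

```text
[ 697.1 -192.9   39. ] [208.9   6.5 -58.3]
[ 626.7 -230.4   39. ] [208.4 -56.8  -9.8]
[ 640.2 -183.4   39. ] [208.5 -51.2 -58.3]
[ 718.5 -245.8   39. ] [209.   36.3  -9.7]
[273.4   1.  -50. ]
[-41.4  -2.1 -50. ]
```

```bash
python3 -m handwheel '{"gripper":[1,1,1,1,1],"offset":[[15,3,-1],[30,6.5,-3],[45,6.5,-3],[55,6.5,-3],[55,6.5,-3]],"rot":[[0,0,0],[0,0,0],[0,0,0],[0,0,0],[0,0,0]]}' 45; python3 -m handwheel '{"gripper":[1,1,1],"offset":[[0,0,0],[0,0,0],[0,0,0]],"rot":[[0,0,0],[0,0,0],[0,0,0]]}' 45;python3 - <<'E'
from h import *
np.set_printoptions(precision=1,suppress=True)
st=state(); im=grab_frame('wrist'); print(st['ee_pos'],st['ee_rot'],st['qvel'])
cv2.imwrite('pics/w5c.png',cv2.resize(im[80:270,260:400,::-1],None,fx=4,fy=3,interpolation=2))
s=grab_frame('scene');cv2.imwrite('pics/s5c.png',cv2.resize(s[100:300,300:500,::-1],None,fx=2.9,fy=2.9,interpolation=2))
E
```

```text
time_s: 5.9
ee_pos: [685.9, -247.1, 189.8]
ee_rot: [151.5, 89.8, 52.0]
force: [-0.0, 0.3, -3.0]
gripper_width: 5.5
time_s: 6.15
ee_pos: [688.2, -247.5, 193.1]
ee_rot: [100.5, 89.5, 1.0]
force: [0.3, -0.6, -2.0]
gripper_width: 5.5
[ 688.2 -247.5  193.1] [100.5  89.5   1. ] [ 0.2  0.2  0.1 -0.1  0.   0. ]
```

View pics/w5c.png

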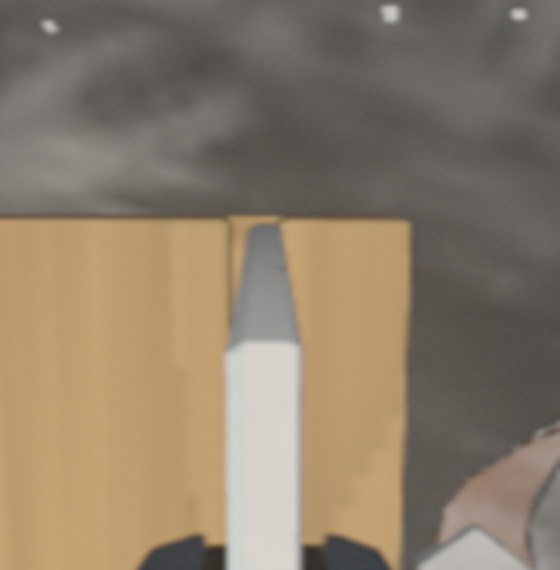

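View pics/s5c.png

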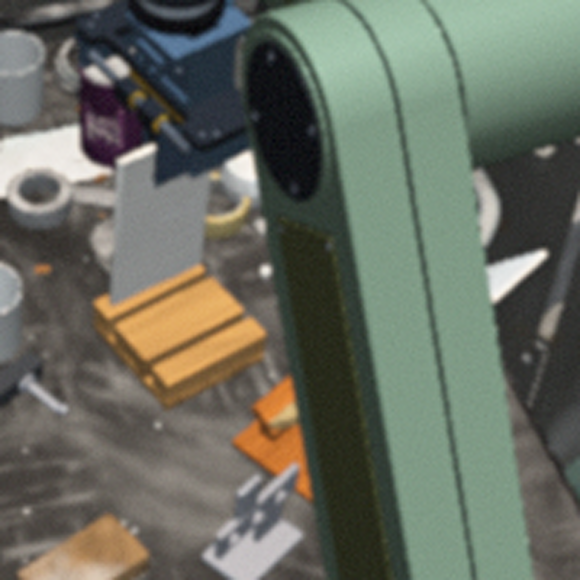

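```bash
python3 -m handwheel '{"gripper":[1,1,1,1,1],"offset":[[0,-1.7,0],[5,-1.7,0],[12,-1.7,0],[20,-1.7,0],[26,-1.7,0]],"rot":[[0,0,0],[0,0,0],[0,0,0],[0,0,0],[0,0,0]]}' 45; python3 -m handwheel '{"gripper":[1,1],"offset":[[0,0,0],[0,0,0]],"rot":[[0,0,0],[0,0,0]]}' 45;python3 - <<'E'
from h import *
np.set_printoptions(precision=1,suppress=True)
st=state(); im=grab_frame('wrist'); print(st['ee_pos'],st['ee_rot'],st['qvel'])
cv2.imwrite('pics/w6c.png',cv2.resize(im[80:270,260:400,::-1],None,fx=4,fy=3,interpolation=2))
E
```

```text
time_s: 6.67
ee_pos: [685.7, -246.7, 163.7]
ee_rot: [125.5, 89.8, 26.0]
force: [0.4, -0.3, -1.7]
gripper_width: 5.7
time_s: 6.83
ee_pos: [685.9, -246.7, 164.3]
ee_rot: [124.9, 89.8, 25.4]
force: [-1.5, 0.3, -1.7]
gripper_width: 5.9
[ 685.9 -246.7  164.3] [124.9  89.8  25.4] [-0.1 -0.7 -0.9 -0.   0.5  0. ]
```

View pics/w6c.png

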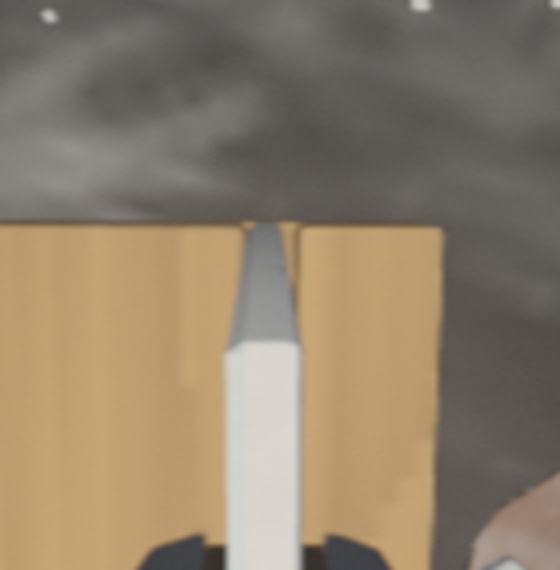

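```bash
python3 -m handwheel '{"gripper":[1,1,1,1,1],"offset":[[0,0.8,0],[3,0.8,0],[6,0.8,0],[9,0.8,0],[12,0.8,0]],"rot":[[0,0,0],[0,0,0],[0,0,0],[0,0,0],[0,0,0]]}' 45; python3 -m handwheel '{"gripper":[1,1],"offset":[[0,0,0],[0,0,0]],"rot":[[0,0,0],[0,0,0]]}' 45
```

```text
time_s: 7.3
ee_pos: [687.0, -247.0, 153.0]
ee_rot: [112.0, 89.7, 12.5]
force: [0.2, 0.4, -2.2]
gripper_width: 5.7
time_s: 7.47
ee_pos: [686.9, -247.0, 152.9]
ee_rot: [115.6, 89.7, 16.1]
force: [-0.1, -0.3, -2.1]
gripper_width: 6.1
```

```bash
python3 -m handwheel '{"gripper":[1,1,1],"offset":[[2,0,0],[4,0,0],[4,0,0]],"rot":[[0,0,0],[0,0,0],[0,0,0]]}' 45; python3 -m handwheel '{"gripper":[1,1,1],"offset":[[2,0,0],[4,0,0],[4,0,0]],"rot":[[0,0,0],[0,0,0],[0,0,0]]}' 45; python3 - <<'E'
from h import *
np.set_printoptions(precision=1,suppress=True)
st=state(); im=grab_frame('wrist'); print(st['ee_pos'],st['ee_rot'],st['qvel'])
cv2.imwrite('pics/w7c.png',cv2.resize(im[80:270,260:400,::-1],None,fx=4,fy=3,interpolation=2))
E
```

```text
time_s: 7.72
ee_pos: [687.1, -247.0, 149.0]
ee_rot: [111.4, 89.7, 11.9]
force: [0.6, -0.3, -1.4]
gripper_width: 5.8
time_s: 7.97
ee_pos: [687.3, -246.9, 148.7]
ee_rot: [101.8, 89.6, 2.3]
force: [-2.5, 2.3, 9.7]
gripper_width: 6.1
[ 687.3 -246.9  148.7] [101.8  89.6   2.3] [ 0.1 -0.1 -0.   0.  -0.1  0.1]
```

View pics/w7c.png

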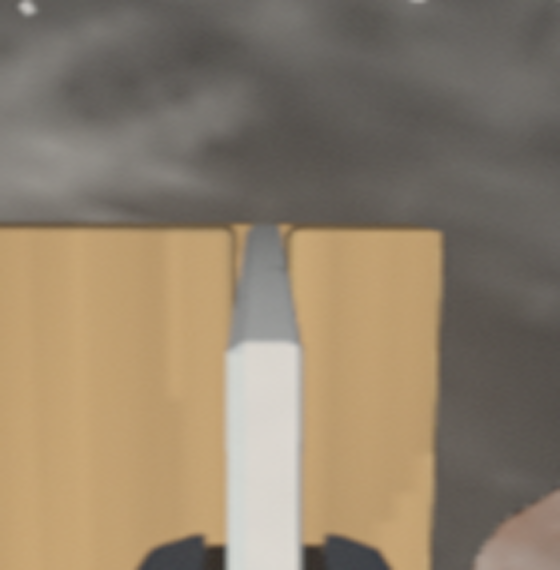

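```bash
python3 -m handwheel '{"gripper":[1,0.7,0.6,0.6,0.6],"offset":[[-2,0,0],[-2,0,0],[-2,0,0],[-2,0,0],[-2,0,0]],"rot":[[0,0,0],[0,0,0],[0,0,0],[0,0,0],[0,0,0]]}' 45; python3 -m handwheel '{"gripper":[0.6,0.6,0.6,0.6,0.6],"offset":[[-10,0,0],[-30,0,0],[-55,0,0],[-85,0,0],[-120,0,0]],"rot":[[0,0,0],[0,0,0],[0,0,0],[0,0,0],[0,0,0]]}' 45; python3 - <<'E'
from h import *
np.set_printoptions(precision=1,suppress=True)
st=state(); im=grab_frame('wrist'); print(st['ee_pos'],st['ee_rot'],st['qvel'])
cv2.imwrite('pics/w8.png',im[:,:,::-1])
s=grab_frame('scene');cv2.imwrite('pics/s8c.png',cv2.resize(s[100:300,300:500,::-1],None,fx=2.9,fy=2.9,interpolation=2))
E
```

```text
time_s: 8.43
ee_pos: [687.1, -247.0, 147.0]
ee_rot: [112.6, 89.7, 13.2]
force: [-0.5, 0.2, -0.3]
gripper_width: 29.4
time_s: 8.85
ee_pos: [685.8, -246.9, 267.7]
ee_rot: [134.3, 89.8, 34.8]
force: [0.5, 0.5, -0.7]
gripper_width: 35.8
[ 685.8 -246.9  267.7] [134.3  89.8  34.8] [ -0.1  -6.5 -49.4   0.   53.9   0.1]
```

View pics/w8.png

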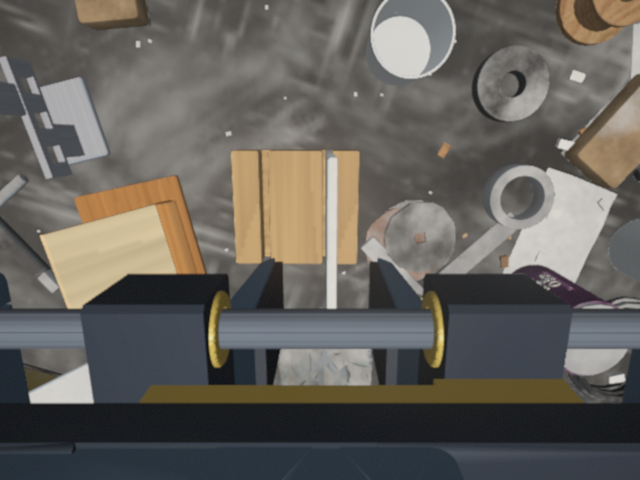

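View pics/s8c.png

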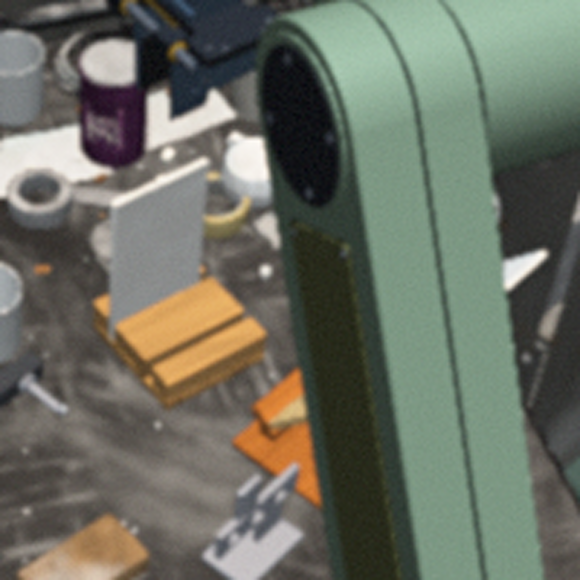

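```bash
python3 -m handwheel '{"gripper":[0.5,0.5,0.5,0.5,0.5],"offset":[[-15,-20,0],[-25,-60,0],[-32,-100,5],[-38,-140,15],[-42,-180,25]],"rot":[[0,0,3],[0,0,7],[0,0,11],[0,0,15],[0,0,19]]}' 45; python3 - <<'E'
from h import *
s=0.04;d=np.array([.643,.643*s,-.766]); n=np.array([.766,.766*s,.643])
print(state()['qpos'])
plan((365,-385,240),d,n)
E
```

```text
time_s: 9.37
ee_pos: [503.0, -241.7, 309.3]
ee_rot: [90.1, 70.4, -9.3]
force: [-0.0, -0.5, 1.3]
gripper_width: 45.7
[-31.1488852    4.52458555  96.53268187   8.19452639  60.92979546
 -24.61427212]
off [  27.4 -129.4  163.9] rot [-10.19   5.81  20.39] |off| 211.0 |rot| 23.5
```

```bash
python3 -m handwheel '{"gripper":[0.4,0.4,0.4,0.4,0.4],"offset":[[0,-24,25],[2,-50,58],[6,-75,90],[12,-100,122],[20,-120,150]],"rot":[[-1.7,1,3.5],[-3.4,2,7],[-5,3,10.5],[-7,4,14],[-9,5,18]]}' 45; python3 - <<'E'
from h import *
s=0.04;d=np.array([.643,.643*s,-.766]); n=np.array([.766,.766*s,.643])
print(state()['qpos'])
plan((365,-385,236),d,n)
E
```

```text
time_s: 9.78
ee_pos: [405.7, -336.2, 266.9]
ee_rot: [91.5, 55.6, 0.8]
force: [0.5, -0.1, -0.7]
gripper_width: 54.7
[-59.12858509   2.76295615 110.46200466  37.10946036  54.18045567
 -77.33334139]
off [  2.1 -50.3  49.6] rot [-2.68  0.95  5.61] |off| 71.0 |rot| 6.3
```

```bash
python3 -m handwheel '{"gripper":[0.4,0.4,0.4,0.4,0.4],"offset":[[0,-17,16],[1,-34,33],[2,-50,49],[2,-50,49],[2,-50,49]],"rot":[[-1,0.3,2],[-1.7,0.6,4],[-2.6,0.9,5.5],[-2.6,0.9,5.5],[-2.6,0.9,5.5]]}' 45; python3 -m handwheel '{"gripper":[0.4,0.4],"offset":[[0,0,0],[0,0,0]],"rot":[[0,0,0],[0,0,0]]}' 45; python3 - <<'E'
from h import *
np.set_printoptions(precision=1,suppress=True)
st=state(); im=grab_frame('wrist'); print(st['ee_pos'],st['ee_rot'],st['qpos'])
cv2.imwrite('pics/w9.png',im[:,:,::-1])
cv2.imwrite('pics/w9c.png',cv2.resize(im[130:390,270:380,::-1],None,fx=4,fy=2.2,interpolation=2))
E
```

```text
time_s: 10.2
ee_pos: [365.5, -384.1, 234.8]
ee_rot: [90.5, 50.3, 2.4]
force: [-0.0, 1.0, 0.4]
gripper_width: 54.6
time_s: 10.37
ee_pos: [367.1, -382.9, 236.3]
ee_rot: [90.2, 50.3, 2.4]
force: [0.2, -0.5, 0.1]
gripper_width: 54.7
[ 367.1 -382.9  236.3] [90.2 50.3  2.4] [-70.3   7.2 113.3  47.1  56.4 -98.5]
```

View pics/w9.png

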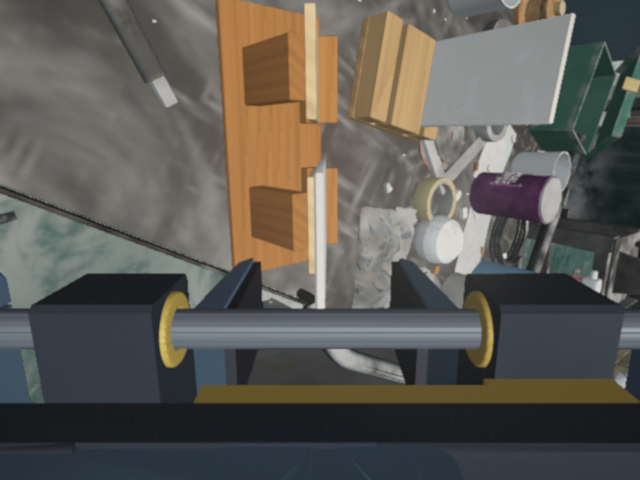

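View pics/w9c.png

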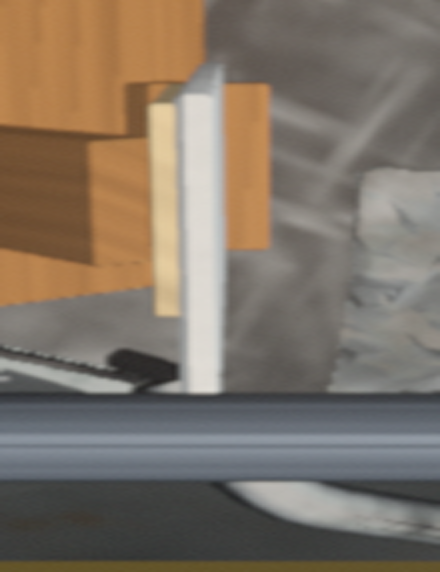

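```bash
python3 -m handwheel '{"gripper":[0.4,0.4,0.4,0.4,0.4],"offset":[[20,-4,3],[55,-4,3],[90,-3.5,3],[115,-3.3,3],[127,-3.3,3]],"rot":[[-0.5,0,1],[-0.5,0,1],[-0.5,0,1],[-0.5,0,1],[-0.5,0,1]]}' 45; python3 -m handwheel '{"gripper":[0.4,0.4],"offset":[[0,0,0],[0,0,0]],"rot":[[0,0,0],[0,0,0]]}' 45;  python3 - <<'E'
from h import *
np.set_printoptions(precision=1,suppress=True)
st=state(); print(st['qpos'],st['ee_pos'],st['ee_rot'])
im=grab_frame('wrist'); 
cv2.imwrite('pics/w10c.png',cv2.resize(im[130:390,270:380,::-1],None,fx=4,fy=2.2,interpolation=2))
E
```

```text
time_s: 10.83
ee_pos: [446.8, -380.9, 133.7]
ee_rot: [90.0, 49.4, 2.7]
force: [0.5, 0.8, -0.7]
gripper_width: 54.7
time_s: 11.0
ee_pos: [445.9, -382.2, 135.8]
ee_rot: [89.8, 49.3, 2.6]
force: [-1.4, -0.0, 0.7]
gripper_width: 54.7
[ -61.4   17.5  117.9   60.7   42.2 -110.2] [ 445.9 -382.2  135.8] [89.8 49.3  2.6]
```

View pics/w10c.png

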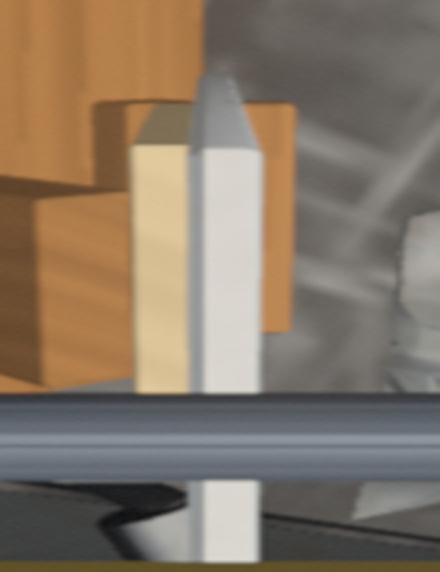

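```bash
python3 -m handwheel '{"gripper":[0.9,1,1,1,1],"offset":[[0,0,0],[0,0,0],[0,0,0],[0,0,0],[0,0,0]],"rot":[[0,0,0],[0,0,0],[0,0,0],[0,0,0],[0,0,0]]}' 45; python3 -m handwheel '{"gripper":[1,1,1,1,1],"offset":[[0,0,0],[0,0,0],[0,0,0],[0,0,0],[0,0,0]],"rot":[[0,0,0],[0,0,0],[0,0,0],[0,0,0],[0,0,0]]}' 45;  python3 -m handwheel '{"gripper":[1,1,1,1,1],"offset":[[-10,0,0],[-30,0,0],[-60,0,0],[-90,0,0],[-115,0,0]],"rot":[[0,0,0],[0,0,0],[0,0,0],[0,0,0],[0,0,0]]}' 45; python3 - <<'E'
from h import *
print(state()['qpos'])
plan((400,-300,330),(0,0,-1),(.986,-0.167,0))
E
```

```text
time_s: 11.47
ee_pos: [444.8, -383.5, 136.0]
ee_rot: [89.8, 49.3, 2.3]
force: [-0.1, -0.3, 0.4]
gripper_width: 24.3
time_s: 11.88
ee_pos: [445.0, -383.2, 135.6]
ee_rot: [89.8, 49.3, 2.4]
force: [0.2, -0.3, 2.3]
gripper_width: 6.1
time_s: 12.3
ee_pos: [368.9, -386.0, 223.7]
ee_rot: [89.8, 49.4, 2.4]
force: [0.1, -0.9, -1.7]
gripper_width: 6.1
[ -70.71722219    8.36540453  114.48791278   49.36151101   55.22938966
 -102.03443143]
off [-58.   95.9 -84.2] rot [ 11.72  -4.2  -40.5 ] |off| 140.0 |rot| 42.4
```

```bash
python3 -m handwheel '{"gripper":[1,1,1,1,1],"offset":[[-12,15,-12],[-24,32,-28],[-36,50,-45],[-45,70,-60],[-52,84,-74]],"rot":[[1.9,-0.7,-6.7],[3.8,-1.4,-13.4],[5.7,-2.1,-20],[7.6,-2.8,-26.8],[9.5,-3.5,-33.4]]}' 45;python3 - <<'E'
from h import *
print(state()['qpos'])
plan((520,-260,290),(0,0,-1),(.986,-0.167,0))
E
```

```text
time_s: 12.72
ee_pos: [393.4, -314.7, 311.1]
ee_rot: [95.4, 72.2, 1.4]
force: [0.6, 0.4, -2.5]
gripper_width: 5.7
[-49.0182987    2.39175597  98.13102624  14.67415023  68.54641815
 -49.09883452]
off [ 59.2 109.9 -62.2] rot [  5.57  -2.53 -17.65] |off| 139.0 |rot| 18.7
```

```bash
python3 -m handwheel '{"gripper":[1,1,1,1,1],"offset":[[4,22,-14],[18,46,-28],[33,70,-42],[48,92,-54],[59,110,-62]],"rot":[[2,-0.9,-6.4],[4,-1.8,-12.7],[5.5,-2.5,-17.6],[5.5,-2.5,-17.6],[5.5,-2.5,-17.6]]}' 45;python3 - <<'E'
from h import *
print(state()['qpos'])
plan((628,-237,245),(0,0,-1),(.986,-0.167,0))
E
```

```text
time_s: 13.13
ee_pos: [524.0, -258.0, 288.0]
ee_rot: [138.1, 89.7, 39.0]
force: [-1.2, -0.7, -1.5]
gripper_width: 5.8
[-27.47773808  17.07192658  80.84213792   0.23746219  81.98354421
 -18.39332675]
off [ 43.4  99.3 -37.1] rot [ 0.5  -0.19 -0.17] |off| 115.0 |rot| 0.6
```

```bash
python3 -m handwheel '{"gripper":[1,1,1,1,1],"offset":[[5,30,-10],[18,60,-22],[32,85,-31],[43,99,-37],[43,99,-37]],"rot":[[0,0,0],[0.4,0,0],[0.4,0,0],[0.4,0,0],[0.4,0,0]]}' 45; python3 -m handwheel '{"gripper":[1,1,1,1,1],"offset":[[12,0,0],[25,0,0],[40,0,0],[48,0,0],[48,0,0]],"rot":[[0,0,0],[0,0,0],[0,0,0],[0,0,0],[0,0,0]]}' 45; python3 -m handwheel '{"gripper":[1,1],"offset":[[0,0,0],[0,0,0]],"rot":[[0,0,0],[0,0,0]]}' 45;python3 - <<'E'
from h import *
np.set_printoptions(precision=1,suppress=True)
st=state(); im=grab_frame('wrist'); print(st['ee_pos'],st['ee_rot'],st['qvel'])
cv2.imwrite('pics/w11.png',im[:,:,::-1])
cv2.imwrite('pics/w11c.png',cv2.resize(im[80:270,260:400,::-1],None,fx=4,fy=3,interpolation=2))
E
```

```text
time_s: 13.55
ee_pos: [626.6, -237.9, 242.8]
ee_rot: [-175.7, 89.7, 84.7]
force: [-0.7, 0.2, -2.5]
gripper_width: 6.0
time_s: 13.97
ee_pos: [623.7, -239.3, 197.7]
ee_rot: [164.1, 89.8, 64.4]
force: [-0.1, -0.5, -2.7]
gripper_width: 5.7
time_s: 14.13
ee_pos: [625.9, -239.8, 200.9]
ee_rot: [103.6, 89.6, 3.9]
force: [0.7, 0.5, -1.7]
gripper_width: 5.4
[ 625.9 -239.8  200.9] [103.6  89.6   3.9] [ 0.2 -0.1 -0.5  0.  -0.2 -0. ]
```

View pics/w11.png

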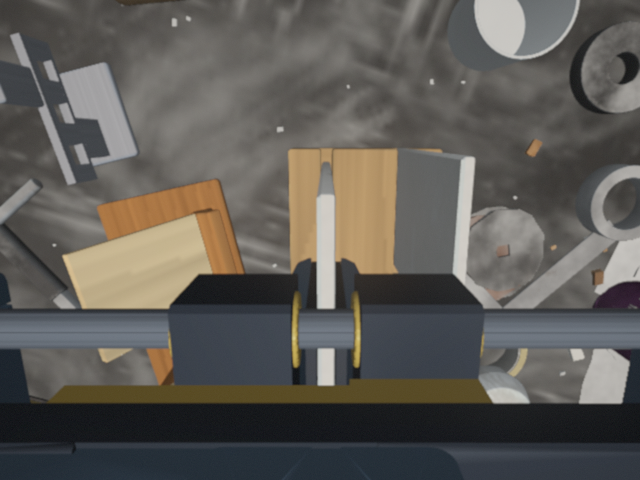

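View pics/w11c.png

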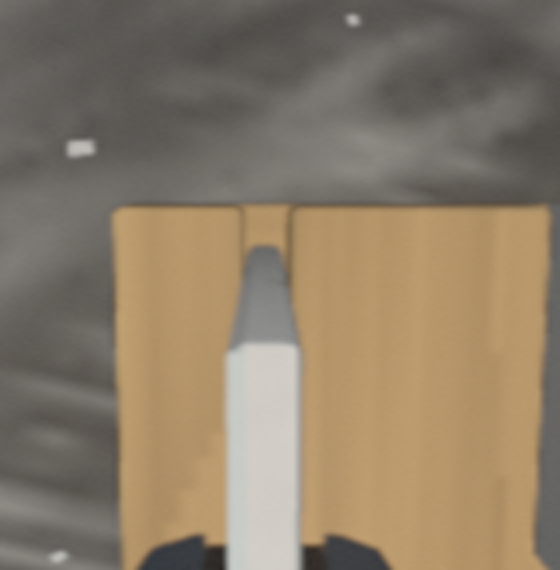

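```bash
python3 -m handwheel '{"gripper":[1,1,1,1,1],"offset":[[0,0.3,-4],[8,0.3,-4],[16,0.3,-4],[22,0.3,-4],[28,0.3,-4]],"rot":[[0,0,0],[0,0,0],[0,0,0],[0,0,0],[0,0,0]]}' 45; python3 -m handwheel '{"gripper":[1,1],"offset":[[0,0,0],[0,0,0]],"rot":[[0,0,0],[0,0,0]]}' 45;python3 - <<'E'
from h import *
np.set_printoptions(precision=1,suppress=True)
st=state(); im=grab_frame('wrist'); print(st['ee_pos'],st['ee_rot'],st['qvel'])
cv2.imwrite('pics/w12c.png',cv2.resize(im[80:270,260:400,::-1],None,fx=4,fy=3,interpolation=2))
E
```

```text
time_s: 14.6
ee_pos: [626.5, -235.2, 170.3]
ee_rot: [120.1, 89.7, 20.4]
force: [-0.3, 0.0, -2.2]
gripper_width: 5.7
time_s: 14.77
ee_pos: [626.7, -235.4, 170.9]
ee_rot: [120.0, 89.7, 20.3]
force: [-0.3, -0.5, -1.2]
gripper_width: 5.8
[ 626.7 -235.4  170.9] [120.   89.7  20.3] [-0.1 -0.7 -0.9 -0.   0.4  0. ]
```

View pics/w12c.png

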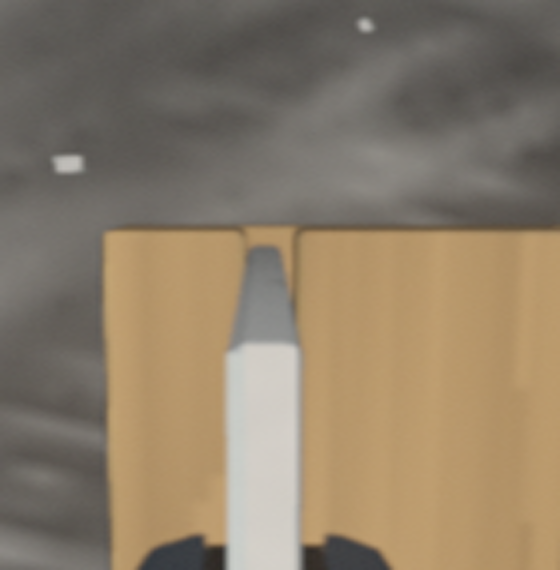

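```bash
python3 -m handwheel '{"gripper":[1,1,1,1,1],"offset":[[0,0.8,0],[5,0.8,0],[10,0.8,0],[14,0.8,0],[18,0.8,0]],"rot":[[0,0,0],[0,0,0],[0,0,0],[0,0,0],[0,0,0]]}' 45; python3 -m handwheel '{"gripper":[1,1,1],"offset":[[1,0,0],[3,0,0],[3,0,0]],"rot":[[0,0,0],[0,0,0],[0,0,0]]}' 45; python3 -m handwheel '{"gripper":[1,1,1],"offset":[[2,0,0],[4,0,0],[4,0,0]],"rot":[[0,0,0],[0,0,0],[0,0,0]]}' 45
```

```text
time_s: 15.23
ee_pos: [627.7, -235.5, 152.9]
ee_rot: [115.0, 89.7, 15.3]
force: [0.2, -0.5, -1.7]
gripper_width: 5.8
time_s: 15.48
ee_pos: [627.7, -235.5, 150.2]
ee_rot: [115.3, 89.7, 15.7]
force: [-0.2, -0.1, -3.0]
gripper_width: 5.8
time_s: 15.73
ee_pos: [628.2, -235.6, 147.9]
ee_rot: [105.1, 89.6, 5.5]
force: [-1.5, 0.4, 2.8]
gripper_width: 5.6
```

```bash
python3 -m handwheel '{"gripper":[1,1,1],"offset":[[1,0,0],[2,0,0],[2,0,0]],"rot":[[0,0,0],[0,0,0],[0,0,0]]}' 45; python3 -m handwheel '{"gripper":[1,0.7,0.6,0.6,0.6],"offset":[[-2,0,0],[-2,0,0],[-2,0,0],[-2,0,0],[-2,0,0]],"rot":[[0,0,0],[0,0,0],[0,0,0],[0,0,0],[0,0,0]]}' 45; python3 -m handwheel '{"gripper":[0.6,0.6,0.6,0.6,0.6],"offset":[[-10,0,0],[-30,0,0],[-55,0,0],[-85,0,0],[-120,0,0]],"rot":[[0,0,0],[0,0,0],[0,0,0],[0,0,0],[0,0,0]]}' 45; python3 -m handwheel '{"gripper":[0.6,0.6,0.6,0.6],"offset":[[0,-40,0],[0,-80,0],[0,-120,0],[0,-160,-20]],"rot":[[0,0,0],[0,0,0],[0,0,0],[0,0,0]]}' 45; python3 - <<'E'
from h import *
np.set_printoptions(precision=1,suppress=True)
print(state()['qpos'])
s=grab_frame('scene');cv2.imwrite('pics/s13.png',s[:,:,::-1]);cv2.imwrite('pics/s13c.png',cv2.resize(s[100:360,240:500,::-1],None,fx=2.3,fy=2.3,interpolation=2))
s=grab_frame('top');cv2.imwrite('pics/t13.png',s[:,:,::-1])
E
```

```text
time_s: 15.98
ee_pos: [628.3, -235.5, 147.8]
ee_rot: [102.0, 89.5, 2.3]
force: [-2.6, 1.7, 10.8]
gripper_width: 5.7
time_s: 16.4
ee_pos: [627.9, -235.6, 146.3]
ee_rot: [112.9, 89.6, 13.3]
force: [0.4, -0.4, -0.5]
gripper_width: 29.8
time_s: 16.82
ee_pos: [626.5, -235.5, 267.2]
ee_rot: [130.9, 89.7, 31.3]
force: [-0.1, -0.9, 0.7]
gripper_width: 36.4
time_s: 17.15
ee_pos: [473.2, -192.3, 266.3]
ee_rot: [94.1, 89.6, -5.7]
force: [-0.4, -0.4, 0.7]
gripper_width: 36.2
[-23.5  10.6  92.7   0.1  76.4 -13.7]
```

View pics/s13c.png

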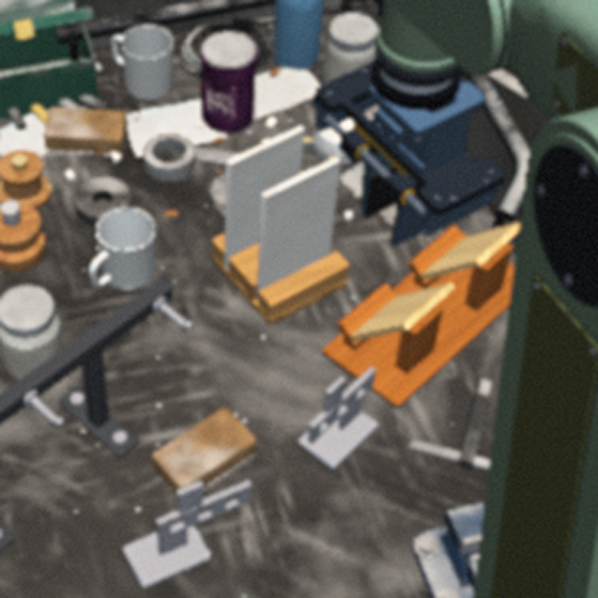

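View pics/t13.png

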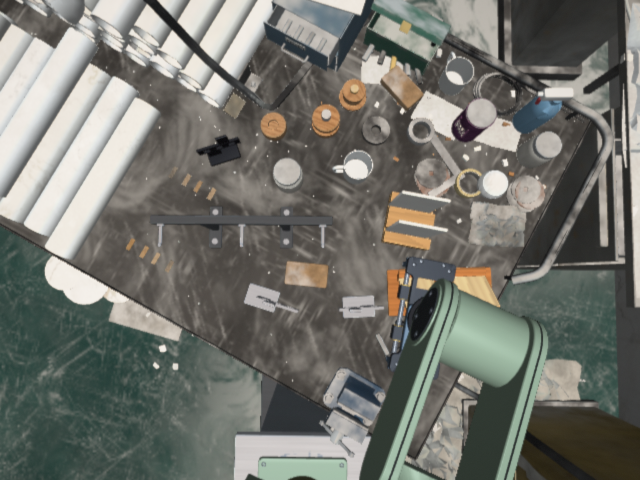

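```bash
python3 - <<'E'
from h import *
a=np.radians(4.7)
plan((452,-124,230),(0,0,-1),(np.cos(a),np.sin(a),0))
E
```

```text
off [ 36.4 -27.8 -60. ] rot [-14.37  -0.22  -0.11] |off| 75.0 |rot| 14.4
```

```bash
python3 -m handwheel '{"gripper":[0.6,0.6,0.6,0.6,0.6],"offset":[[10,-9,-20],[20,-18,-40],[36,-28,-60],[36,-28,-60],[36,-28,-60]],"rot":[[-5,0,0],[-10,0,0],[-14.4,0,0],[-14.4,0,0],[-14.4,0,0]]}' 45; python3 -m handwheel '{"gripper":[0.6,0.6],"offset":[[0,0,0],[0,0,0]],"rot":[[0,0,0],[0,0,0]]}' 45; python3 - <<'E'
from h import *
np.set_printoptions(precision=1,suppress=True)
st=state(); im=grab_frame('wrist'); print(st['ee_pos'],st['ee_rot'],st['qpos'])
cv2.imwrite('pics/w14.png',im[:,:,::-1])
E
```

```text
time_s: 17.67
ee_pos: [458.1, -126.5, 229.9]
ee_rot: [95.6, 89.6, 10.4]
force: [0.5, 0.3, 0.7]
gripper_width: 36.3
time_s: 17.83
ee_pos: [459.2, -127.9, 230.7]
ee_rot: [87.9, 89.5, 2.6]
force: [-0.3, 0.2, 0.1]
gripper_width: 36.4
[ 459.2 -127.9  230.7] [87.9 89.5  2.6] [-17.1   8.5 100.4   0.2  70.6 -21.8]
```

View pics/w14.png

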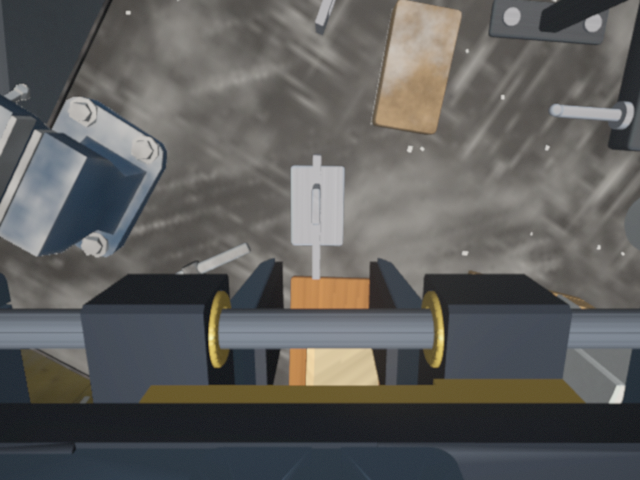

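```bash
python3 - <<'E'
from h import *
np.set_printoptions(precision=1,suppress=True)
im=cv2.imread('pics/w14.png'); cv2.imwrite('pics/w14c.png',cv2.resize(im[145:285,270:365],None,fx=5,fy=4,interpolation=2))
st=state(); C=cam('wrist',st)
for uv,z in (((317,157),72),((317,277),72),((315.5,187),110),((316,223),110),((291,166),10),((343,166),10),((343,245),10),((292,245),10)): print(uv,atz(C,uv,z))
E
```

```text
(317, 157) [449.8 -75.8  72. ]
(317, 277) [ 457.2 -172.2   72. ]
(315.5, 187) [450.6 -94.3 110. ]
(316, 223) [ 452.9 -119.5  110. ]
(291, 166) [426.2 -88.7  10. ]
(343, 166) [473.7 -84.8  10. ]
(343, 245) [ 480.5 -159.2   10. ]
(292, 245) [ 431.8 -163.1   10. ]
```

View pics/w14c.png

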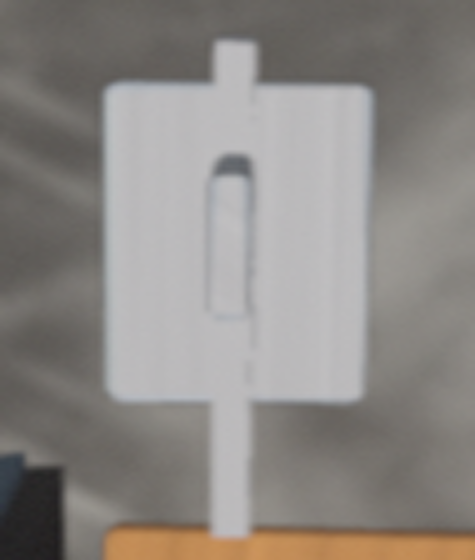

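```bash
python3 - <<'E'
from h import *
a=np.radians(4.4)
plan((452,-108,80),(0,0,-1),(np.cos(a),np.sin(a),0))
E
```

```text
off [150.5  -6.6 -20.4] rot [ 0.26  0.01 -0.47] |off| 152.0 |rot| 0.5
```

```bash
python3 -m handwheel '{"gripper":[0.6,0.6,0.6,0.6,0.6],"offset":[[0,-6,-20],[30,-6.5,-20],[60,-6.5,-20],[90,-6.5,-20],[90,-6.5,-20]],"rot":[[0,0,0],[0,0,-0.4],[0,0,-0.4],[0,0,-0.4],[0,0,-0.4]]}' 45; python3 -m handwheel '{"gripper":[0.6,0.6],"offset":[[0,0,0],[0,0,0]],"rot":[[0,0,0],[0,0,0]]}' 45; python3 - <<'E'
from h import *
np.set_printoptions(precision=1,suppress=True)
st=state(); im=grab_frame('wrist'); print(st['ee_pos'],st['ee_rot'])
cv2.imwrite('pics/w15.png',im[:,:,::-1])
a=np.radians(4.4)
plan((452,-108,80),(0,0,-1),(np.cos(a),np.sin(a),0))
C=cam('wrist',st); print(proj(C,st['ee_pos']+rot(st['ee_rot'])@np.array([20,0,0])))
E
```

```text
time_s: 18.3
ee_pos: [447.2, -107.1, 135.5]
ee_rot: [-111.8, 89.4, 162.9]
force: [-0.5, 0.2, -0.9]
gripper_width: 36.6
time_s: 18.47
ee_pos: [451.9, -108.2, 141.3]
ee_rot: [85.8, 89.9, 0.5]
force: [-0.1, -0.0, 0.2]
gripper_width: 36.1
[ 451.9 -108.2  141.3] [85.8 89.9  0.5]
off [61.7 -0.3 -0.3] rot [ 0.3  0.  -0.2] |off| 62.0 |rot| 0.3
[[324.9 283.3]]
```

View pics/w15.png

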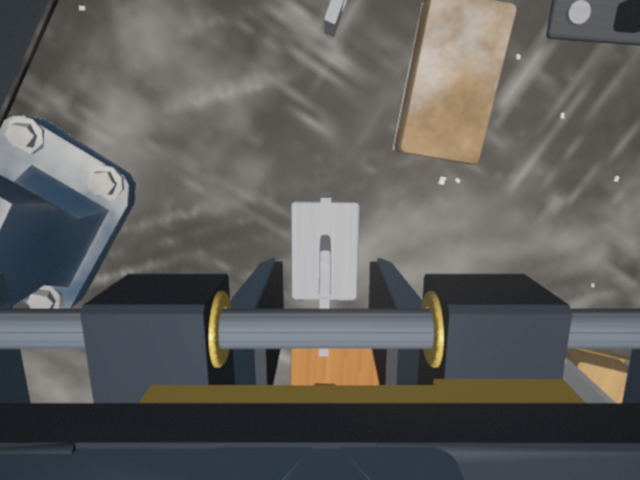

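```bash
python3 -m handwheel '{"gripper":[0.6,0.6,0.6,0.6,0.6],"offset":[[15,0,0],[35,0,0],[52,0,0],[60,0,0],[60,0,0]],"rot":[[0,0,0],[0,0,0],[0,0,0],[0,0,0],[0,0,0]]}' 45; python3 -m handwheel '{"gripper":[0.8,0.9,1,1,1],"offset":[[0,0,0],[0,0,0],[0,0,0],[0,0,0],[0,0,0]],"rot":[[0,0,0],[0,0,0],[0,0,0],[0,0,0],[0,0,0]]}' 50; python3 -m handwheel '{"gripper":[1,1,1],"offset":[[0,0,0],[0,0,0],[0,0,0]],"rot":[[0,0,0],[0,0,0],[0,0,0]]}' 50
```

```text
time_s: 18.93
ee_pos: [450.3, -107.5, 79.6]
ee_rot: [-128.2, 89.9, 146.5]
force: [-1.2, 0.4, -0.9]
gripper_width: 36.3
time_s: 19.35
ee_pos: [450.8, -107.6, 80.4]
ee_rot: [111.4, 89.9, 26.1]
force: [1.0, -0.2, 0.2]
gripper_width: 6.1
time_s: 19.6
ee_pos: [450.9, -107.5, 80.3]
ee_rot: [129.6, 90.0, 44.4]
force: [-0.3, -0.2, 5.0]
gripper_width: 5.6
```

```bash
python3 -m handwheel '{"gripper":[1,1,1,1,1],"offset":[[-15,0,0],[-40,0,0],[-70,0,0],[-95,0,-10],[-105,10,-30]],"rot":[[0,0,0],[0,0,0],[0,0,0],[0,0,0],[0,0,0]]}' 50; python3 - <<'E'
from h import *
a=np.radians(1.4)
print(state()['qpos'])
plan((535,-18,172),(0,0,-1),(np.cos(a),np.sin(a),0))
E
```

```text
time_s: 20.02
ee_pos: [457.8, -78.1, 187.3]
ee_rot: [51.0, 89.9, -34.5]
force: [1.5, -0.6, -3.4]
gripper_width: 5.8
[-1.10690707e+01  9.47807538e+00  1.05837265e+02 -5.13064510e-02
  6.45775293e+01 -1.56294281e+01]
off [ 15.3  81.8 -53.8] rot [ 3.18  0.07 -0.09] |off| 99.0 |rot| 3.2
```

```bash
python3 -m handwheel '{"gripper":[1,1,1,1,1],"offset":[[5,25,-17],[10,52,-34],[15,74,-48],[15,82,-54],[15,82,-54]],"rot":[[1.5,0,0],[3.2,0,0],[3.2,0,0],[3.2,0,0],[3.2,0,0]]}' 50; python3 -m handwheel '{"gripper":[1,1,1],"offset":[[0,0,0],[0,0,0],[0,0,0]],"rot":[[0,0,0],[0,0,0],[0,0,0]]}' 50; python3 - <<'E'
from h import *
np.set_printoptions(precision=1,suppress=True)
st=state(); im=grab_frame('wrist'); print(st['ee_pos'],st['ee_rot'])
cv2.imwrite('pics/w16.png',im[:,:,::-1])
s=grab_frame('scene');cv2.imwrite('pics/s16c.png',cv2.resize(s[180:360,240:400,::-1],None,fx=3.3,fy=3.3,interpolation=2))
s=grab_frame('top');cv2.imwrite('pics/t16c.png',cv2.resize(s[180:340,250:410,::-1],None,fx=3.5,fy=3.5,interpolation=2))
E
```

```text
time_s: 20.43
ee_pos: [535.8, -14.9, 168.3]
ee_rot: [-114.0, 89.8, 157.7]
force: [0.5, 0.1, -2.1]
gripper_width: 5.5
time_s: 20.68
ee_pos: [534.0, -17.1, 169.8]
ee_rot: [-105.5, 89.9, 166.0]
force: [-0.1, -0.1, -2.7]
gripper_width: 5.7
[534.  -17.1 169.8] [-105.5   89.9  166. ]
```

View pics/w16.png

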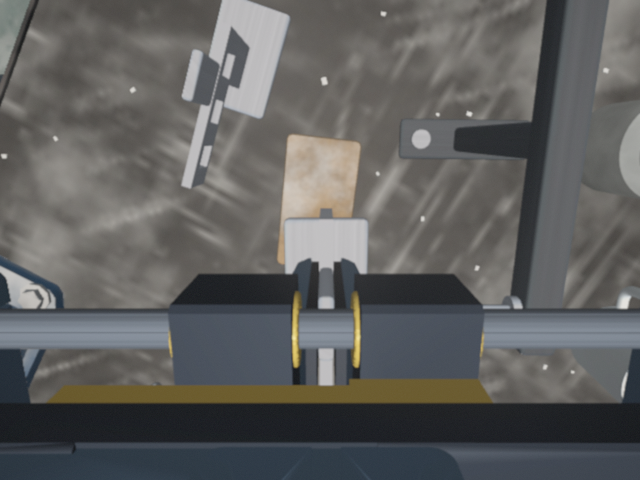

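View pics/s16c.png

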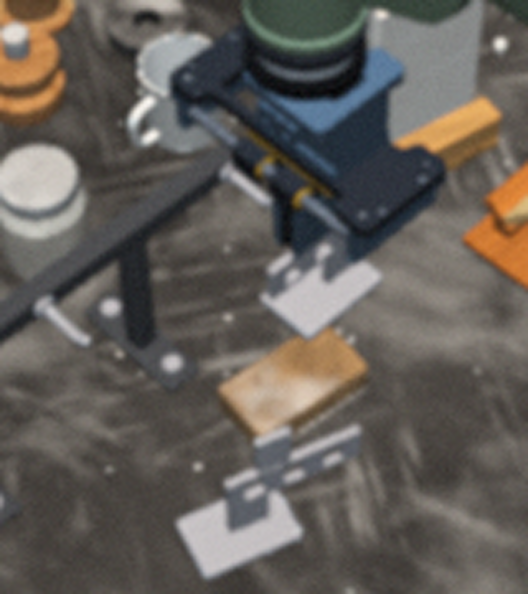

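View pics/t16c.png

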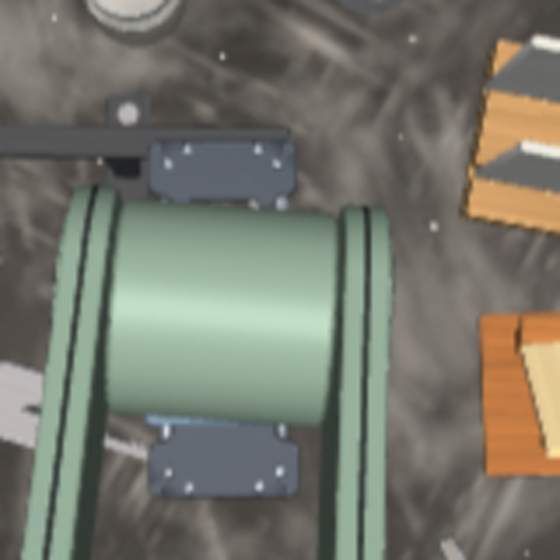

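```bash
python3 - <<'E'
from h import *
np.set_printoptions(precision=1,suppress=True)
im=cv2.imread('pics/w14.png'); cv2.imwrite('pics/w14p.png',cv2.resize(im[80:145,535:640],None,fx=6,fy=6,interpolation=2))
st=dict(ee_pos=np.array([459.2,-127.9,230.7]),ee_rot=[87.9,89.5,2.6]); C=cam('wrist',st)
print(proj(C,[[629.6,-33.3,140],[586,-34.5,140],[586,-34.5,147.5]]))
for uv in ((551,110),(590,111),(618,113)): print(atz(C,uv,140))
s=cam('scene');t=cam('top')
print('scene',tri((s,(308,231.3)),(t,(140+603/3.3,205+68/3.3))),tri((s,(322.3,241)),(t,(140+604/3.3,205+136/3.3))))
im=cv2.imread('pics/scene0.png'); cv2.imwrite('pics/sp.png',cv2.resize(im[215:335,180:330],None,fx=5,fy=5,interpolation=2))
im=cv2.imread('pics/top0.png'); cv2.imwrite('pics/tp.png',cv2.resize(im[210:255,145:340],None,fx=4,fy=8,interpolation=2))
E
```

```text
[[620.9 115.3]
 [548.9 111. ]
 [555.7 110.3]]
[587.1 -33.8 140. ]
[610.5 -32.4 140. ]
[627.6 -32.2 140. ]
scene [630.1 -32.6 141.7] [585.5 -35.1 143.9]
```

View pics/w14p.png

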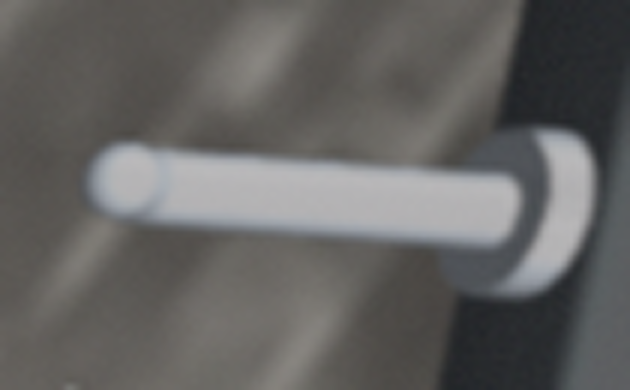

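View pics/sp.png

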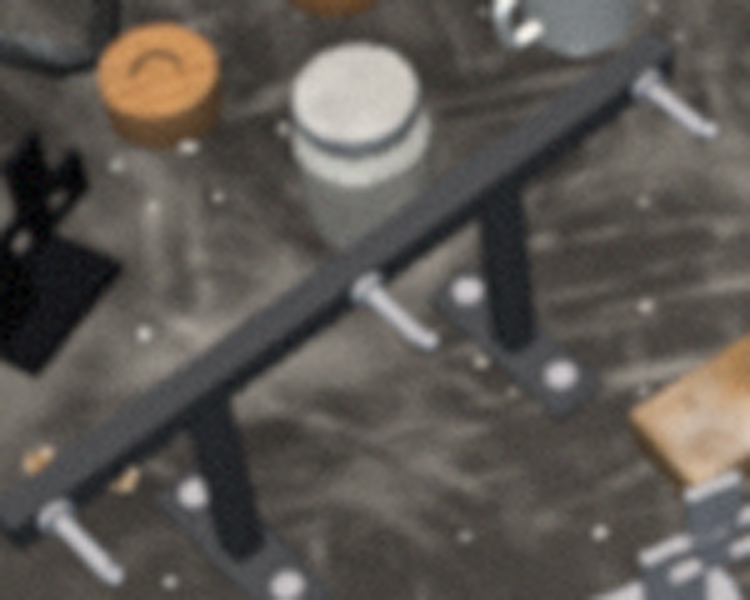

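View pics/tp.png

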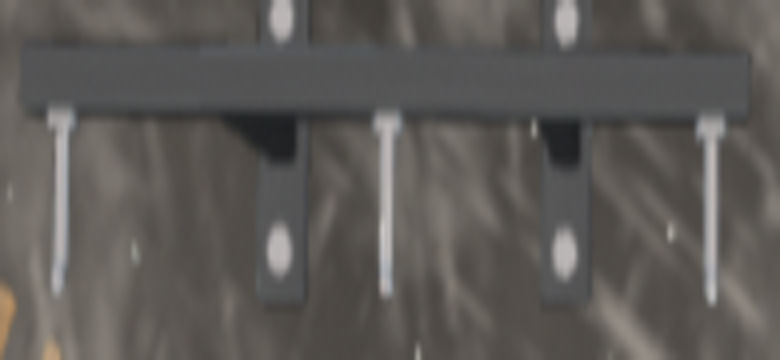

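```bash
python3 -m handwheel '{"gripper":[1,1,1,1,1],"offset":[[2.4,0,2.2],[2.4,15,2.2],[2.4,30,2.2],[2.4,42,2.2],[2.4,42,2.2]],"rot":[[0,0,0],[0,0,0],[0,0,0],[0,0,0],[0,0,0]]}' 50; python3 -m handwheel '{"gripper":[1,1],"offset":[[0,0,0],[0,0,0]],"rot":[[0,0,0],[0,0,0]]}' 50; python3 - <<'E'
from h import *
np.set_printoptions(precision=1,suppress=True)
st=state(); im=grab_frame('wrist'); print(st['ee_pos'],rot(st['ee_rot']).round(3))
cv2.imwrite('pics/w17.png',im[:,:,::-1])
s=grab_frame('scene');cv2.imwrite('pics/s17c.png',cv2.resize(s[200:300,270:390,::-1],None,fx=6,fy=6,interpolation=2))
E
```

```text
time_s: 21.25
ee_pos: [579.5, -17.7, 167.2]
ee_rot: [104.8, 89.9, 16.3]
force: [0.4, -0.4, -3.2]
gripper_width: 5.7
time_s: 21.42
ee_pos: [576.2, -17.5, 167.0]
ee_rot: [-108.8, 89.9, 162.7]
force: [-0.6, 0.4, -2.7]
gripper_width: 5.5
[576.2 -17.5 167. ] [[-0.  1.  0.]
 [ 0.  0. -1.]
 [-1. -0. -0.]]
```

View pics/w17.png

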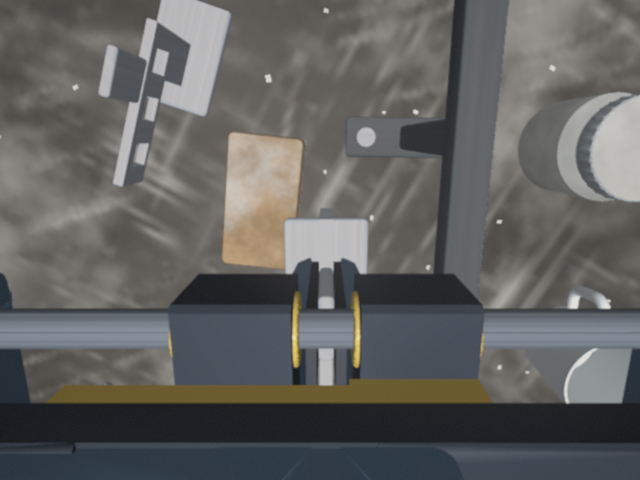

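View pics/s17c.png

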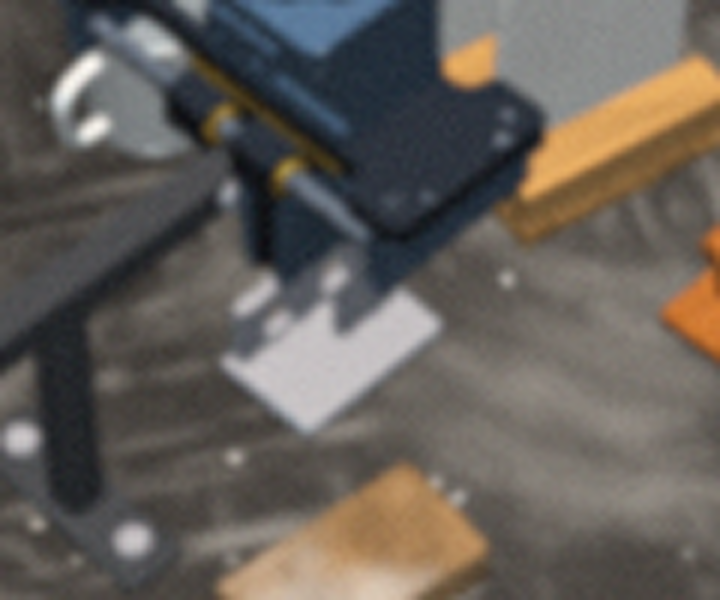

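```bash
python3 -m handwheel '{"gripper":[1,1,1,1,1],"offset":[[0,4,0],[0,8,0],[0,12,0],[0,16,0],[0,16,0]],"rot":[[0,0,0],[0,0,0],[0,0,0],[0,0,0],[0,0,0]]}' 50; python3 -m handwheel '{"gripper":[1,1],"offset":[[0,0,0],[0,0,0]],"rot":[[0,0,0],[0,0,0]]}' 50
```

```text
time_s: 21.93
ee_pos: [594.3, -16.9, 167.3]
ee_rot: [147.3, 90.0, 58.8]
force: [0.4, 0.5, -2.5]
gripper_width: 5.7
time_s: 22.1
ee_pos: [593.1, -16.9, 167.1]
ee_rot: [-122.2, 89.9, 149.3]
force: [0.1, 0.1, -2.8]
gripper_width: 6.0
```

```bash
python3 -m handwheel '{"gripper":[1,1,1,1,1],"offset":[[0,4,0.3],[0,8,0.5],[0,12,0.5],[0,15,0.5],[0,15,0.5]],"rot":[[0,0,0],[0,0,0],[0,0,0],[0,0,0],[0,0,0]]}' 50; python3 -m handwheel '{"gripper":[1,1,1,1,1],"offset":[[2,0,0],[4,0,0],[6,0,0],[7,0,0],[7,0,0]],"rot":[[0,0,0],[0,0,0],[0,0,0],[0,0,0],[0,0,0]]}' 50;python3 - <<'E'
from h import *
s=grab_frame('scene');cv2.imwrite('pics/s18c.png',cv2.resize(s[200:300,270:390,::-1],None,fx=6,fy=6,interpolation=2))
im=grab_frame('wrist');cv2.imwrite('pics/w18.png',im[:,:,::-1])
E
```

```text
time_s: 22.52
ee_pos: [609.1, -17.0, 167.2]
ee_rot: [175.1, 90.0, 86.6]
force: [0.3, -0.2, -2.2]
gripper_width: 5.8
time_s: 22.93
ee_pos: [607.9, -16.9, 159.9]
ee_rot: [-119.9, 89.9, 151.6]
force: [-0.2, 0.2, -2.7]
gripper_width: 5.8
```

View pics/s18c.png

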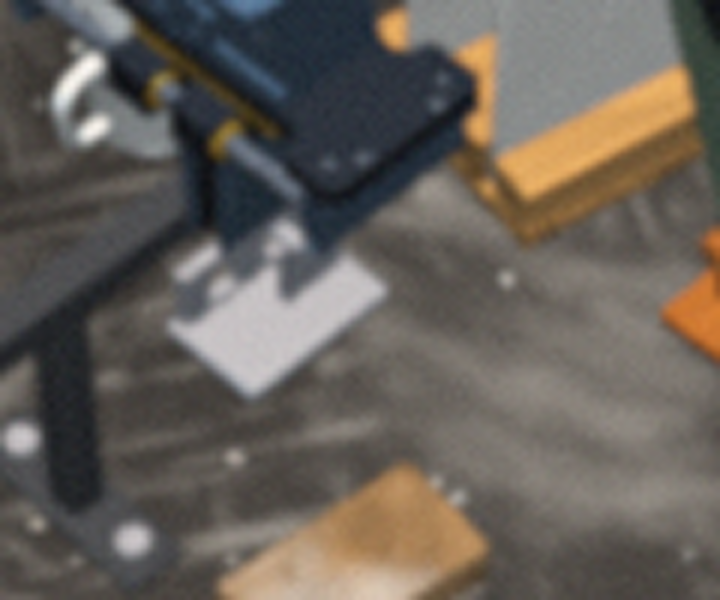

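```bash
python3 -m handwheel '{"gripper":[1,1,1],"offset":[[1,0,0],[1.5,0,0],[1.5,0,0]],"rot":[[0,0,0],[0,0,0],[0,0,0]]}' 50; python3 -m handwheel '{"gripper":[1,1,1],"offset":[[1,0,0],[1.5,0,0],[1.5,0,0]],"rot":[[0,0,0],[0,0,0],[0,0,0]]}' 50
```

```text
time_s: 23.28
ee_pos: [608.4, -17.0, 159.5]
ee_rot: [159.0, 90.0, 70.5]
force: [-1.3, -1.0, 1.8]
gripper_width: 5.7
time_s: 23.53
ee_pos: [608.5, -17.0, 159.3]
ee_rot: [112.0, 89.9, 23.6]
force: [-3.5, 1.1, 7.7]
gripper_width: 5.7
```

```bash
python3 -m handwheel '{"gripper":[1,0.9,0.8,0.75,0.75],"offset":[[-1.2,0,0],[-1.2,0,0],[-1.2,0,0],[-1.2,0,0],[-1.2,0,0]],"rot":[[0,0,0],[0,0,0],[0,0,0],[0,0,0],[0,0,0]]}' 20; python3 -m handwheel '{"gripper":[0.75,0.75,0.75,0.75,0.75],"offset":[[-10,0,0],[-25,0,0],[-45,0,0],[-65,0,0],[-85,0,0]],"rot":[[0,0,0],[0,0,0],[0,0,0],[0,0,0],[0,0,0]]}' 20;python3 - <<'E'
from h import *
s=grab_frame('scene');cv2.imwrite('pics/s19c.png',cv2.resize(s[200:300,270:390,::-1],None,fx=6,fy=6,interpolation=2))
im=grab_frame('wrist');cv2.imwrite('pics/w19.png',im[:,:,::-1])
E
```

```text
time_s: 23.95
ee_pos: [608.2, -17.0, 158.2]
ee_rot: [-129.5, 89.9, 142.0]
force: [1.1, 0.2, -0.8]
gripper_width: 22.5
time_s: 24.37
ee_pos: [608.3, -17.0, 245.0]
ee_rot: [-159.5, 90.0, 112.1]
force: [1.1, -0.2, -0.7]
gripper_width: 23.1
```

View pics/s19c.png

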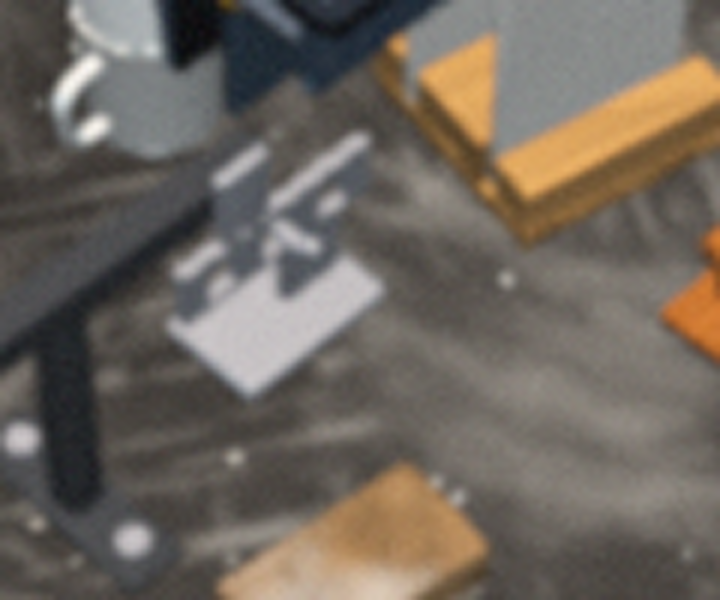

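View pics/w19.png

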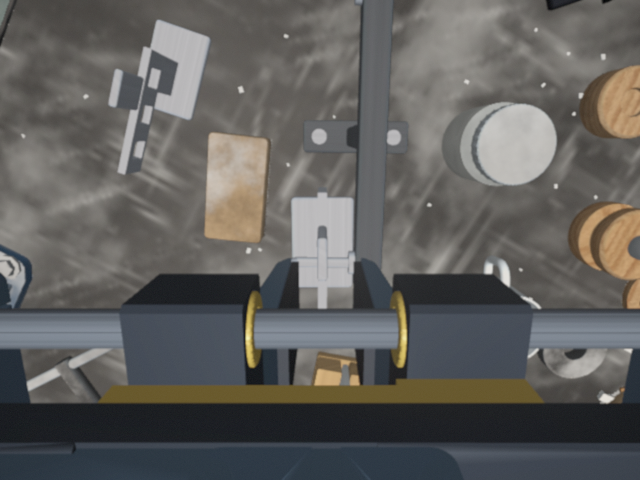

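```bash
python3 - <<'E'
from h import *
a=np.radians(-15.9)
plan((461,78,230),(0,0,-1),(np.cos(a),np.sin(a),0))
E
```

```text
off [  16.8 -146.9  -99.1] rot [17.43 -0.08 -0.43] |off| 178.0 |rot| 17.4
```

```bash
python3 -m handwheel '{"gripper":[0.6,0.6,0.6,0.6,0.6],"offset":[[0,-33,-20],[2,-66,-42],[6,-100,-64],[12,-130,-85],[16,-147,-99]],"rot":[[5,0,0],[10,0,0],[15,0,-0.3],[17.4,0,-0.4],[17.4,0,-0.4]]}' 45; python3 -m handwheel '{"gripper":[0.6,0.6,0.6],"offset":[[0,0,0],[0,0,0],[0,0,0]],"rot":[[0,0,0],[0,0,0],[0,0,0]]}' 45; python3 - <<'E'
from h import *
np.set_printoptions(precision=1,suppress=True)
st=state(); im=grab_frame('wrist'); print(st['ee_pos'],st['ee_rot'],st['qpos'])
cv2.imwrite('pics/w20.png',im[:,:,::-1])
cv2.imwrite('pics/w20c.png',cv2.resize(im[110:290,260:400,::-1],None,fx=4,fy=3.3,interpolation=2))
E
```

```text
time_s: 24.88
ee_pos: [454.6, 79.0, 226.6]
ee_rot: [-83.6, 89.4, 170.5]
force: [0.1, 0.3, 0.8]
gripper_width: 36.4
time_s: 25.13
ee_pos: [459.3, 77.9, 227.7]
ee_rot: [-85.2, 89.6, 169.0]
force: [0.2, 0.3, -0.5]
gripper_width: 36.5
[459.3  77.9 227.7] [-85.2  89.6 169. ] [  8.1   8.1 101.4   0.1  70.9  23.9]
```

View pics/w20.png

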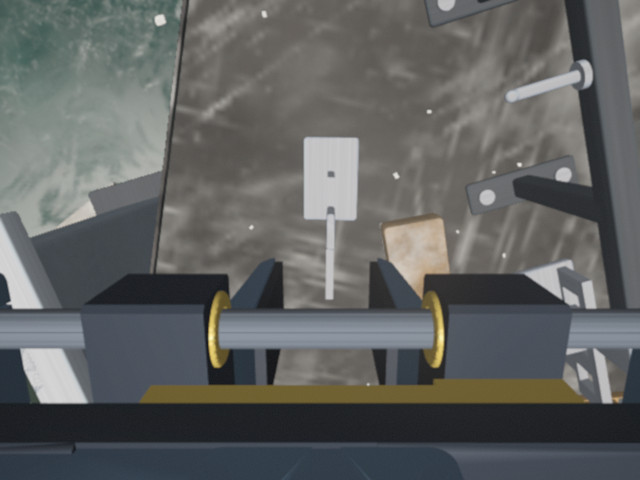

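View pics/w20c.png

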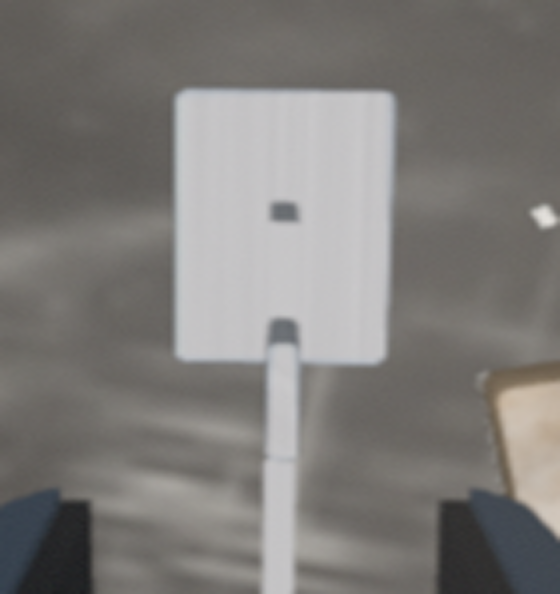

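```bash
python3 - <<'E'
from h import *
np.set_printoptions(precision=1,suppress=True)
st=state(); C=cam('wrist',st);T=rot(st['ee_rot'])
for n,uv,z in (('foot',(332,137.3),10),('foot',(331,219.7),10),('arm+',(331,213.9),110),('arm-',(330.5,248.5),110),('bar-',(329.5,298),72),('bar+ lowest/top',(331,176),72),('bar+',(331,171.5),72)):
    P=atz(C,uv,z); print(n,P,T.T@(P-st['ee_pos']))
E
```

```text
foot [482.3 141.3  10. ] [217.6   5.9 -67.5]
foot [461.1  69.3  10. ] [217.6   5.2   7.5]
arm+ [466.9  92.2 110. ] [117.6   3.9 -16. ]
arm- [459.9  68.4 110. ] [117.7   3.6   8.8]
bar- [445.1  18.2  72. ] [155.7   3.4  61.1]
bar+ lowest/top [473.3 113.9  72. ] [155.6   4.3 -38.7]
bar+ [474.2 117.2  72. ] [155.6   4.3 -42.1]
```

```bash
python3 -m handwheel '{"gripper":[0.6,0.6,0.6,0.6,0.6],"offset":[[0,3,-3.5],[30,3.8,-3.5],[60,3.8,-3.5],[88,3.8,-3.5],[88,3.8,-3.5]],"rot":[[0,0,0],[0,0,-0.4],[0,0,-0.4],[0,0,-0.4],[0,0,-0.4]]}' 45; python3 -m handwheel '{"gripper":[0.6,0.6],"offset":[[0,0,0],[0,0,0]],"rot":[[0,0,0],[0,0,0]]}' 45; python3 - <<'E'
from h import *
np.set_printoptions(precision=1,suppress=True)
st=state(); im=grab_frame('wrist'); print(st['ee_pos'],st['ee_rot'])
cv2.imwrite('pics/w21.png',im[:,:,::-1])
C=cam('wrist',st); 
a=np.radians(-15.9);plan((463.4,80.3,80),(0,0,-1),(np.cos(a),np.sin(a),0))
print(proj(C,[[466.9,92.2,110],[459.9,68.4,110]]))
E
```

```text
time_s: 25.6
ee_pos: [459.8, 79.6, 134.9]
ee_rot: [-78.4, 88.6, 175.6]
force: [-0.8, -0.9, -0.7]
gripper_width: 36.4
time_s: 25.77
ee_pos: [464.3, 80.5, 140.8]
ee_rot: [-92.1, 89.3, 162.0]
force: [0.0, 0.3, 1.1]
gripper_width: 36.4
[464.3  80.5 140.8] [-92.1  89.3 162. ]
off [61.3 -0.3  0.6] rot [ 0.  -0.1  0.7] |off| 61.0 |rot| 0.7
[[324.7 253.2]
 [324.3 300.2]]
```

View pics/w21.png

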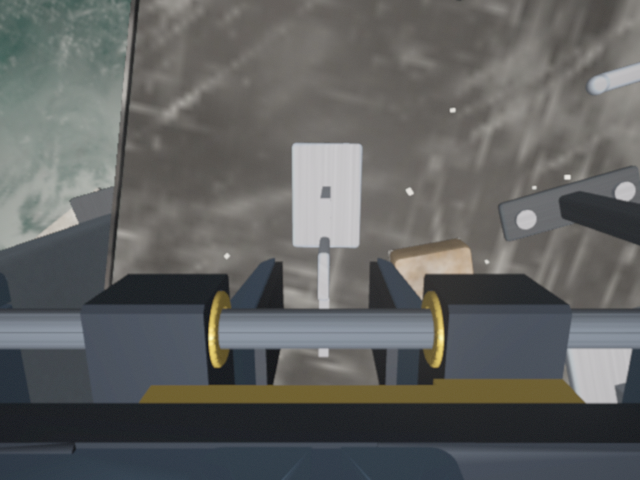

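```bash
python3 -m handwheel '{"gripper":[0.6,0.6,0.6,0.6,0.6],"offset":[[15,0,0],[35,0,0],[52,-0.5,0],[60,-0.5,0],[60,-0.5,0]],"rot":[[0,0,0.5],[0,0,0.5],[0,0,0.5],[0,0,0.5],[0,0,0.5]]}' 45; python3 -m handwheel '{"gripper":[0.8,0.9,1,1,1],"offset":[[0,0,0],[0,0,0],[0,0,0],[0,0,0],[0,0,0]],"rot":[[0,0,0],[0,0,0],[0,0,0],[0,0,0],[0,0,0]]}' 50; python3 -m handwheel '{"gripper":[1,1,1],"offset":[[0,0,0],[0,0,0],[0,0,0]],"rot":[[0,0,0],[0,0,0],[0,0,0]]}' 50;  python3 - <<'E'
from h import *
np.set_printoptions(precision=1,suppress=True)
st=state(); im=grab_frame('wrist'); print(st['ee_pos'],st['ee_rot'])
cv2.imwrite('pics/w22.png',im[:,:,::-1])
s=cam('scene');t=cam('top')
im0=cv2.imread('pics/w20.png')
E
```

```text
time_s: 26.23
ee_pos: [461.2, 80.8, 79.5]
ee_rot: [-82.9, 89.6, 171.2]
force: [-0.1, 0.1, -0.4]
gripper_width: 36.4
time_s: 26.65
ee_pos: [461.9, 80.9, 80.3]
ee_rot: [-91.5, 89.8, 162.7]
force: [1.5, -0.8, 0.4]
gripper_width: 6.3
time_s: 26.9
ee_pos: [461.8, 81.0, 80.3]
ee_rot: [-90.7, 89.7, 163.4]
force: [-0.0, 0.5, 5.4]
gripper_width: 5.7
[461.8  81.   80.3] [-90.7  89.7 163.4]
```

View pics/w22.png

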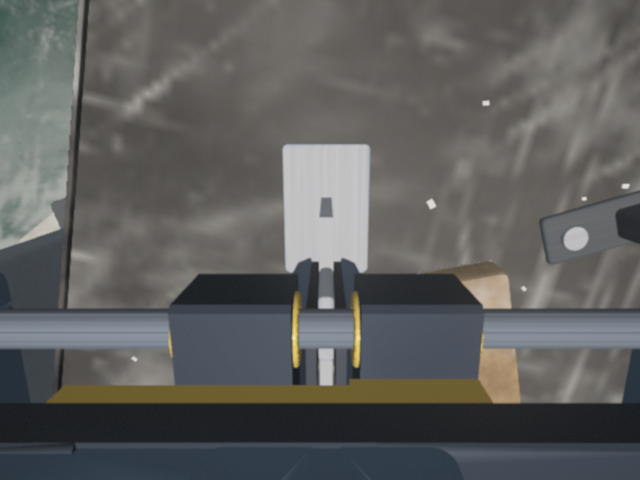

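```bash
python3 - <<'E'
from h import *
np.set_printoptions(precision=1,suppress=True)
st=state(); C=cam('wrist',st);T=rot(st['ee_rot'])
for uv,z in (((327,144.5),10),((326.5,272),10),((326,198),72)):
    P=atz(C,uv,z); print(P,T.T@(P-st['ee_pos']))
st=dict(ee_pos=np.array([459.3,77.9,227.7]),ee_rot=[-85.2,89.6,169.0]); C=cam('wrist',st)
im=cv2.imread('pics/w20.png'); cv2.imwrite('pics/w20p.png',cv2.resize(im[50:120,495:605],None,fx=6,fy=6,interpolation=2))
print(proj(C,[[626.1,136.9,140],[583.7,135.6,140],[605,136.2,140]]))
E
```

```text
[479.7 142.1  10. ] [ 70.2   0.9 -63.7]
[459.1  70.6  10. ] [70.2  0.6 10.7]
[473.6 121.9  72. ] [  8.2   0.2 -42.6]
[[578.8  75.1]
 [505.7  98.6]
 [542.2  86.9]]
```

View pics/w20p.png

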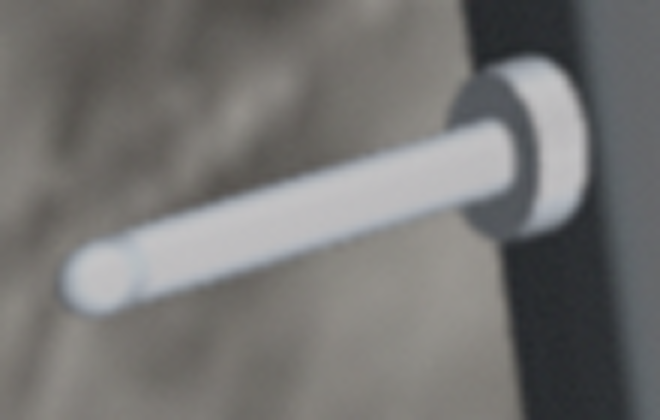

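```bash
python3 -m handwheel '{"gripper":[1,1,1,1,1],"offset":[[-15,0,0],[-40,0,0],[-65,0,0],[-85,0,0],[-92,0,0]],"rot":[[0,0,0],[0,0,0],[0,0,0],[0,0,0],[0,0,0]]}' 50
```

```text
time_s: 27.37
ee_pos: [462.8, 80.9, 173.6]
ee_rot: [-106.3, 89.8, 147.8]
force: [0.3, 0.2, -3.4]
gripper_width: 5.7
```

```bash
python3 - <<'E'
from h import *
a=np.radians(1.3)
plan((528,119.3,170),(0,0,-1),(np.cos(a),np.sin(a),0))
E
```

```text
off [  3.5  52.2 -54.8] rot [-17.17  -0.07   0.15] |off| 76.0 |rot| 17.2
```

```bash
python3 -m handwheel '{"gripper":[1,1,1,1,1],"offset":[[0,15,-16],[0,32,-34],[2,45,-48],[3.5,52,-55],[3.5,52,-55]],"rot":[[-6,0,0],[-12,0,0],[-17.2,0,0],[-17.2,0,0],[-17.2,0,0]]}' 50; python3 -m handwheel '{"gripper":[1,1,1],"offset":[[0,0,0],[0,0,0],[0,0,0]],"rot":[[0,0,0],[0,0,0],[0,0,0]]}' 50; python3 - <<'E'
from h import *
a=np.radians(1.3)
plan((578,120.4,167.3),(0,0,-1),(np.cos(a),np.sin(a),0))
im=grab_frame('wrist');cv2.imwrite('pics/w23.png',im[:,:,::-1])
E
```

```text
time_s: 27.78
ee_pos: [527.4, 120.0, 165.8]
ee_rot: [-95.9, 89.5, 175.4]
force: [0.3, 0.4, -3.3]
gripper_width: 5.7
time_s: 28.03
ee_pos: [525.6, 118.8, 167.5]
ee_rot: [-96.0, 89.6, 175.3]
force: [-0.6, 0.7, -3.3]
gripper_width: 5.7
off [-0.2 52.4 -0.4] rot [-0.04 -0.04  0.43] |off| 52.0 |rot| 0.4
```

View pics/w23.png

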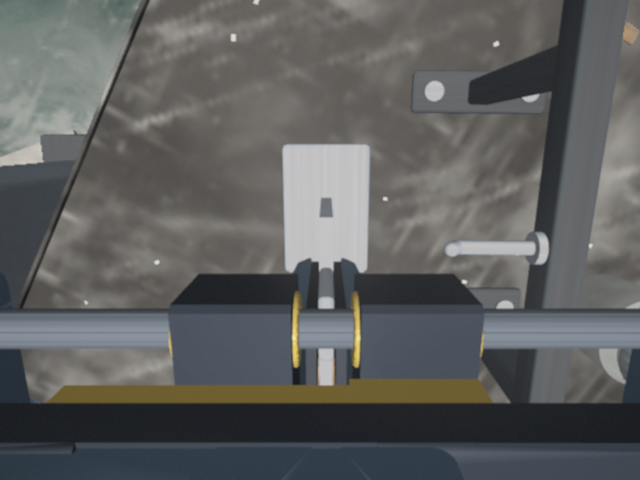

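```bash
python3 - <<'E'
from h import *
np.set_printoptions(precision=1,suppress=True)
st=state(); C=cam('wrist',st);T=rot(st['ee_rot'])
im=cv2.imread('pics/w23.png'); cv2.imwrite('pics/w23p.png',cv2.resize(im[225:270,440:560],None,fx=6,fy=6,interpolation=2))
for uv in ((460,248.5),(500,248),(528,247.3)):
    P=atz(C,uv,140); print(P,T.T@(P-st['ee_pos']))
E
```

```text
[590.8 135.6 140. ] [ 27.4  65.5 -15.2]
[610.2 136.3 140. ] [ 27.3  84.8 -15.5]
[623.6 137.  140. ] [ 27.2  98.3 -15.9]
```

View pics/w23p.png

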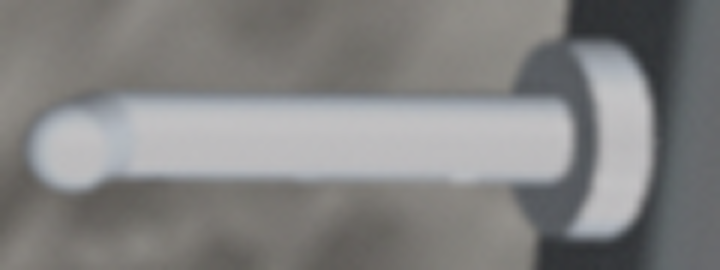

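```bash
python3 -m handwheel '{"gripper":[1,1,1,1,1],"offset":[[0,14,-0.3],[0,28,-0.3],[0,40,-0.3],[0,50,-0.3],[0,50,-0.3]],"rot":[[0,0,0.3],[0,0,0.3],[0,0,0.3],[0,0,0.3],[0,0,0.3]]}' 50; python3 -m handwheel '{"gripper":[1,1,1,1,1],"offset":[[0,4,0],[0,8,0],[0,12,0],[0,16,0],[0,16,0]],"rot":[[0,0,0],[0,0,0],[0,0,0],[0,0,0],[0,0,0]]}' 50; python3 -m handwheel '{"gripper":[1,1],"offset":[[0,0,0],[0,0,0]],"rot":[[0,0,0],[0,0,0]]}' 50
```

```text
time_s: 28.5
ee_pos: [578.5, 120.6, 167.6]
ee_rot: [136.2, 89.9, 47.5]
force: [0.7, 0.3, -3.7]
gripper_width: 6.0
time_s: 28.92
ee_pos: [593.6, 121.3, 167.6]
ee_rot: [171.0, 89.9, 82.3]
force: [-0.4, 0.2, -3.3]
gripper_width: 5.7
time_s: 29.08
ee_pos: [592.6, 121.2, 167.4]
ee_rot: [-137.7, 89.9, 133.6]
force: [0.8, -0.4, -2.7]
gripper_width: 5.4
```

```bash
python3 -m handwheel '{"gripper":[1,1,1,1,1],"offset":[[0,4,0],[0,8,0],[0,11,0],[0,13,0],[0,13,0]],"rot":[[0,0,0],[0,0,0],[0,0,0],[0,0,0],[0,0,0]]}' 50; python3 -m handwheel '{"gripper":[1,1,1,1,1],"offset":[[2,0,0],[4,0,0],[6,0,0],[7,0,0],[7,0,0]],"rot":[[0,0,0],[0,0,0],[0,0,0],[0,0,0],[0,0,0]]}' 50; python3 -m handwheel '{"gripper":[1,1,1],"offset":[[1,0,0],[2,0,0],[2,0,0]],"rot":[[0,0,0],[0,0,0],[0,0,0]]}' 50
```

```text
time_s: 29.5
ee_pos: [606.5, 121.6, 167.4]
ee_rot: [-169.2, 89.9, 102.2]
force: [0.1, -0.1, -2.8]
gripper_width: 6.0
time_s: 29.92
ee_pos: [605.5, 121.5, 160.1]
ee_rot: [-127.0, 89.9, 144.3]
force: [-0.5, -0.3, -3.9]
gripper_width: 5.9
time_s: 30.17
ee_pos: [605.9, 121.6, 159.4]
ee_rot: [176.0, 89.9, 87.3]
force: [-2.5, -0.9, 1.6]
gripper_width: 6.0
```

```bash
python3 -m handwheel '{"gripper":[1,0.9,0.8,0.75,0.75],"offset":[[0.3,0,0],[0.3,0,0],[0,0,0],[0,0,0],[0,0,0]],"rot":[[0,0,0],[0,0,0],[0,0,0],[0,0,0],[0,0,0]]}' 20; python3 -m handwheel '{"gripper":[0.75,0.75,0.75,0.75,0.75],"offset":[[-10,0,0],[-25,0,0],[-45,0,0],[-70,0,0],[-100,0,0]],"rot":[[0,0,0],[0,0,0],[0,0,0],[0,0,0],[0,0,0]]}' 20; python3 -m handwheel '{"gripper":[0.6,0.6,0.6,0.6,0.6],"offset":[[0,-30,10],[0,-70,30],[0,-110,60],[0,-150,95],[0,-180,135]],"rot":[[0,0,0],[0,0,0],[0,0,0],[0,0,0],[0,0,0]]}' 20;python3 -m handwheel '{"gripper":[0.6,0.6,0.6,0.6,0.6],"offset":[[0,-10,38],[0,-20,76],[0,-30,114],[0,-40,150],[0,-50,180]],"rot":[[0,0,0],[0,0,0],[0,0,0],[0,0,0],[0,0,0]]}' 20; python3 - <<'E'
from h import *
s=grab_frame('scene');cv2.imwrite('pics/s24.png',s[:,:,::-1]);cv2.imwrite('pics/s24c.png',cv2.resize(s[190:340,170:390,::-1],None,fx=3.5,fy=3.5,interpolation=2))
s=grab_frame('top');cv2.imwrite('pics/t24.png',s[:,:,::-1])
E
```

```text
time_s: 30.58
ee_pos: [606.0, 121.6, 158.4]
ee_rot: [-166.3, 89.9, 105.0]
force: [0.4, -0.5, 0.0]
gripper_width: 22.0
time_s: 31.0
ee_pos: [605.2, 121.3, 259.0]
ee_rot: [-107.3, 89.8, 164.1]
force: [-0.3, -0.9, -0.1]
gripper_width: 23.1
time_s: 31.42
ee_pos: [446.5, 5.8, 259.2]
ee_rot: [172.2, 89.9, 83.7]
force: [1.4, -0.3, 0.1]
gripper_width: 36.6
time_s: 31.83
ee_pos: [402.2, -177.4, 259.3]
ee_rot: [85.3, 89.9, -3.4]
force: [0.6, -0.7, -0.0]
gripper_width: 36.8
```

View pics/s24c.png

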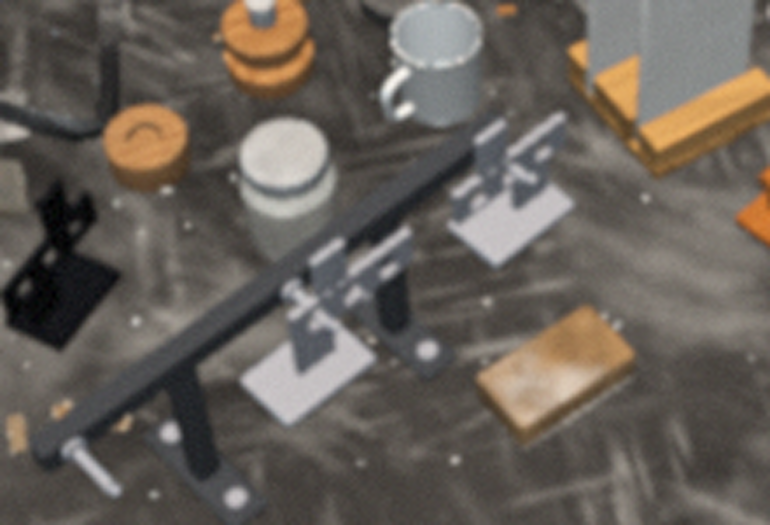

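View pics/t24.png

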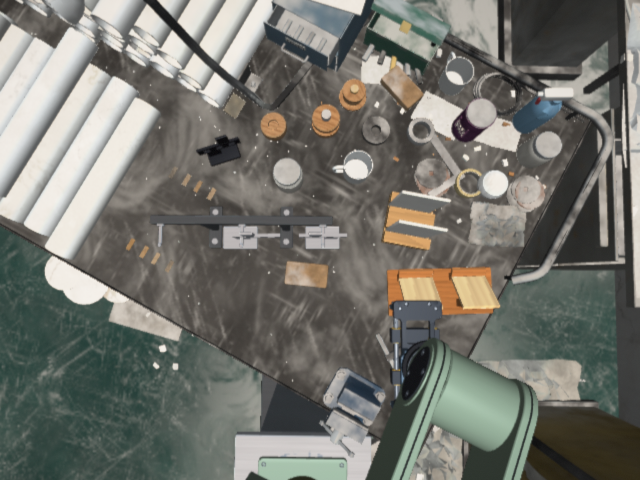

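View pics/s24.png

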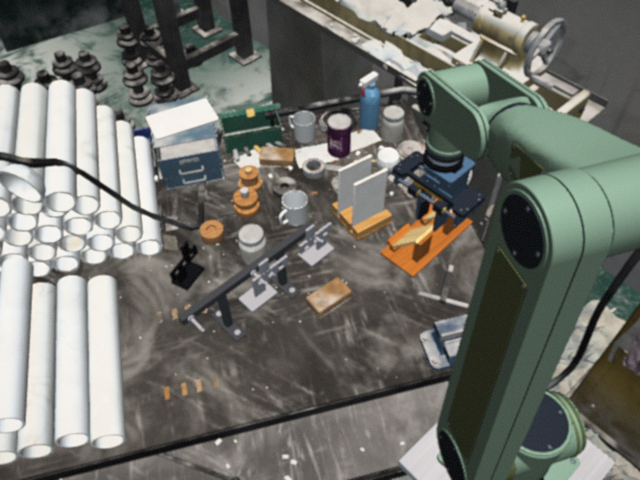

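```bash
python3 -m handwheel '{"gripper":[0.6,0.6,0.6,0.6,0.6],"offset":[[0,0,0],[0,0,0],[0,0,0],[0,0,0],[0,0,0]],"rot":[[0,0,0],[0,0,0],[0,0,0],[0,0,0],[0,0,0]]}' 20; python3 - <<'E'
from h import *
s=grab_frame('scene');o=cv2.imread('pics/s24.png')[:,:,::-1]
d=cv2.absdiff(s,o).max(2); print((d>40).sum(), np.argwhere(d>60)[:5])
cv2.imwrite('pics/s25c.png',cv2.resize(s[190:310,220:345,::-1],None,fx=4.8,fy=4.8,interpolation=2))
E
```

```text
time_s: 32.35
ee_pos: [403.2, -174.1, 258.3]
ee_rot: [-158.6, 89.9, 112.8]
force: [-1.0, 1.0, 0.0]
gripper_width: 36.3
1854 [[ 59 483]
 [ 59 484]
 [ 59 485]
 [ 60 485]
 [ 60 486]]
```

View pics/s25c.png

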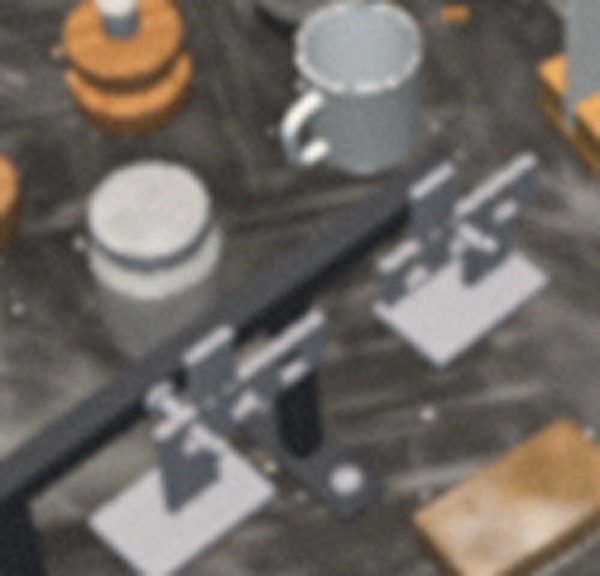

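Both plates hang level and still on their pegs: `plate_a` by its foot-side hole and `plate_b` by its middle hole. The tiles stand in the rack, so I am handing in.

```bash
python3 -c "
from workcell import *
print(job_done(), state()['time_s'])"
```

```text
the job is handed in; nothing more can be done
the job is handed in; nothing more can be done
```

I handed the job in at about 32 s of the 200 s limit; no verdict was reported.

- **Tiles:** Tile 1 stands upright in the far slot and tile 2 in the near slot. Each was pushed down until it met the slot bottom, with about 11–14 N of added force.
- **Plates:** Two of the three plates were there. `plate_b` hangs on the right peg (`peg_3`) by its middle hole, and `plate_a` hangs on the middle peg (`peg_2`) by the hole on its foot side. I saw no third plate (`plate_c`) on the table.
- **Last checks:** The final scene and top pictures show both tiles upright and both plates hanging level and foot down. The jar, cup, sanding block and black lookalike are where they started. The gripper was clear of everything, with the wrist force down to reading noise.
- **Comparison of the last two scene pictures:** About 1,850 pixels changed. The few I listed lie in the upper part of the picture, away from the plates, where the arm was still settling. I compared the plates by eye and they had not moved.
- **Failed checks:** No check failed or disagreed.

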